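# Put three swapped power parts back in their own trays

### The job

The three parts have ended up in each other's trays: put the round capacitor in the middle of the round tray, the square transformer in the middle of the square tray, and the long heatsink in the middle of the long tray, lying lengthways. Keep them upright and set them down gently, never on the bare bench; the empty rubber mat is there to park one meanwhile. Leave the solder spool, the multimeter and the circuit board box where they are.

Things in the scene. Friction and masses are not known exactly. Their poses are not given: they have to be found in the camera images.
- capacitor: Round capacitor can standing upright: black cylinder 50 mm in diameter, 70 mm high, with two brass terminals 6 mm tall on its aluminium top. About 0.2 kg. Origin: centre of its underside, z up along the can. Upright at the start, in a tray that is not its own.
- transformer: Square transformer block: dark steel core of thin sheets 56 (x) x 36 (y) x 48 (z) mm, with a copper winding 36 (x) x 56 (y) mm through it from 8 to 40 mm above its underside, so 56 mm across either way. About 0.5 kg. Can be gripped across the core's x ends or the winding's y sides. Origin: centre of its underside, z up. Upright at the start, in a tray that is not its own.
- heatsink: Long finned aluminium heatsink, fins up: 90 (x) x 40 (y) x 45 (z) mm, fins running along its x. About 0.2 kg. The two outer fins (its y sides) are flat and stiff. Origin: centre of its underside, z up. Upright at the start, in a tray that is not its own.
- round_tray: Round tray of blue plastic, fixed: 124 mm outer and 114 mm inner diameter, floor 5 mm thick, rim 10 mm high over the bench. The capacitor's tray. Origin: centre of its underside, on the bench.
- square_tray: Square tray of blue plastic, fixed: 130 x 130 mm outside, 5 mm walls, floor 5 mm thick, rim 10 mm high over the bench. The transformer's tray. Origin: centre of its underside, on the bench; x and y along its sides.
- long_tray: Long tray of blue plastic, fixed: 180 (x) x 114 (y) mm outside, 5 mm walls, floor 5 mm thick, rim 10 mm high over the bench. The heatsink's tray. Origin: centre of its underside, on the bench; x along its length.
- mat: Dark rubber mat, fixed, empty at the start: 140 (x) x 120 (y) mm, 6 mm thick, flat, no rim. The free spot for parking a part. Origin: centre of its underside, on the bench.
- solder_spool: Bystander: spool of solder wire standing on its flange, 60 mm in diameter, 48 mm high. Origin: centre of its underside.
- multimeter: Bystander: yellow hand multimeter lying on its back, 75 (x) x 150 (y) x 36 mm, its knob reaching 49 mm above the bench. Origin: centre of its underside.
- board_box: Bystander: black box 90 (x) x 65 (y) x 25 mm with a green circuit board on top, 32 mm high in all. Origin: centre of its underside.

How it is judged:
By the outcome, as a careful person would: the job done as asked, in the order asked, and still so for the second after the job is handed in, with the robot touching nothing.
It also fails if it takes over 102 s, if anything falls off the work surface, if the arm or the gripper's body presses on something with over 40 N, if the wrist force passes 120 N, or if a joint passes its speed limit or range.

### The arm

A 6-joint arm with a two-finger parallel gripper is mounted at the origin on the work surface. World frame = base frame: x ahead of the robot, y to its left, z up, the work surface at z = 0. Lengths are in m, angles in rad, forces in N, time in s.
With the tool pointing down it reaches from about 0.375 to 0.975 m from the base axis. Payload 3.8 kg.
Tool frame: the origin (TCP) lies on the mounting face of the last link; the fingertips stand 173 mm ahead of it and the grasp point (between the pads) lies 155 mm ahead of it; z points along the fingers, y is the direction in which the jaws open and shut (so a half turn about z gives the same grasp; the last joint's range is limited). The gripper opens to 85 mm and grips with 20 to 120 N. Pads are 22 mm wide; open, the fingers measure 114 mm over their backs; the gripper's body (76 mm by 85 mm) begins 54 mm behind the grasp point. The pads swing forward as they close: fully open they stand 13 mm farther back than shut.
Start: joints at [1.111, 0.264, 1.604, -0, 1.274, -0.037], TCP at [0.277, 0.616, 0.405] pointing down, gripper open.
Joint ranges: [-2.63, 2.63], [-0.94, 2.18], [0.31, 2.57], [-1.31, 4.45], [0, 2.66], [-2.55, 2.55]. Speed limits (rad/s): [2.57, 2.57, 3.14, 3.14, 3.14, 3.14].

### API

Orientations are given as a rotation vector (axis times angle).
In Python, from workcell import bot gives the robot as it stands.
- The arm moves only by the shell command python3 -m jog 'ROWS' [FORCE]. ROWS is JSON, a list that holds one entry, the list of rows, each a list of 7 numbers: the closure, from 0 (fully open) to 1 (shut), then the shift along the tool's x, y, z in cm, then the turn, a rotation vector about the tool's x, y, z in rad. A call has 1 to 12 rows; each row is the pose to reach, as a shift and turn from the pose commanded when the call began, along the tool's axes at that moment; what a row does not reach only later rows make up. A row lasts 1/8 s, in which the tool goes at most 62.5 mm and 10.7 degrees, less where a joint would pass 70% of its speed; a pose out of reach is approached as far as the arm can. A call with a gripper value outside its range is refused whole. The fingers move at their own pace and stop on an object; FORCE is the grip in N (left out, the last holds). Time passes only in rows, so rows that repeat a pose let the fingers close. It gives the time, the measured TCP pose, the force and the opening at its end, in the units of the state.
- bot.read_state(): the state, without advancing time (a new reading comes with each control period).
- bot.read_camera(name): name is "side" or "top" or "wrist"; returns the picture (384x512x3 uint8, red, green, blue); there is no depth.
- bot.camera_model(name): a dict with "intrinsics" (3x3 intrinsics, pixels), "rvec" (rotation vector, rad) and "tvec" (3), from world to camera coordinates, as OpenCV has them. Camera axes: x right, y down, z forward; pixel columns grow to the right and rows downward; lengths in m; the calibration is good to about 2 mm. The wrist camera is an equidistant fisheye: a pixel r from the principal point sees the ray r / f radians off the axis. A picture is of the moment at which its call begins: read the wrist's pose just before it. camera_model takes no time and is no camera call; for the wrist camera it gives the pose at the moment of the call.
- bot.finish_job(): hands the job in, once; it reports no verdict.
The state is a dict: "time": time; "q": joint angles; "joint_vel": joint speeds; "joint_torque": joint torques, N m; "tool_pos": TCP position; "tcp_rot": TCP orientation; "wrist_force": force on the tool from outside, world axes, zero at the start; "torque": the same for the moment, N m; "width": opening from 0.0 (shut) to 1.0 (fully open).
Only numpy, scipy, OpenCV 4.12 (cv2) and the standard library are available. Lean on these libraries where they do the work, as an engineer would, in place of code of your own. Each camera call takes 0.05 s, during which the arm holds its last target.

## Working session

There is one attempt and no reset: what is moved stays moved. The work goes in short steps, Python scripts to look and compute and a shell command to move; the robot and the scene stay as the last step left them, time stands still between calls to the robot, and variables do not carry over. Pictures are saved under pics/ and viewed, and the job is handed in when it is done.

```bash
mkdir -p pics; ls; python3 - <<'E'
from workcell import bot
import cv2,numpy as np
print({k:np.round(v,3) for k,v in bot.read_state().items()})
for n in ["top","side","wrist"]:
    m=bot.camera_model(n); print(n,{k:np.round(v,3).tolist() for k,v in m.items()})
    im=bot.read_camera(n); cv2.imwrite(f"pics/{n}0.png",im[:,:,::-1])
E
```

```text
pics
{'time': np.float64(0.0), 'q': array([ 1.111,  0.265,  1.605,  0.   ,  1.274, -0.037]), 'joint_vel': array([-0.   ,  0.   ,  0.002,  0.001,  0.002, -0.002]), 'joint_torque': array([ 2.0000e-03, -5.1512e+01, -3.6732e+01,  0.0000e+00,  1.3000e-02,
        0.0000e+00]), 'tool_pos': array([0.277, 0.615, 0.403]), 'tcp_rot': array([-6.590e-01, -3.071e+00,  3.000e-03]), 'wrist_force': array([ 0.427, -0.006,  0.191]), 'torque': array([-0.023, -0.017,  0.006]), 'width': np.float64(1.003)}
top {'intrinsics': [[490.435, 0.0, 263.3], [0.0, 490.435, 189.734], [0.0, 0.0, 1.0]], 'rvec': [2.157, -2.146, 0.164], 'tvec': [0.014, 0.587, 1.198]}
side {'intrinsics': [[462.057, 0.0, 259.308], [0.0, 462.057, 197.66], [0.0, 0.0, 1.0]], 'rvec': [2.146, -0.817, 0.372], 'tvec': [-0.459, 0.3, 1.105]}
wrist {'intrinsics': [[297.319, 0.0, 257.015], [0.0, 297.319, 196.253], [0.0, 0.0, 1.0]], 'rvec': [-2.394, -1.548, -0.257], 'tvec': [-0.674, -0.042, 0.38]}
```

View pics/top0.png

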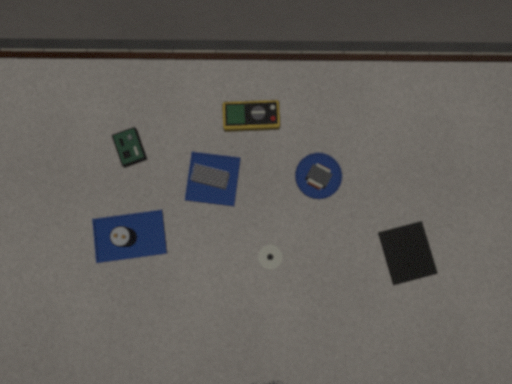

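View pics/side0.png

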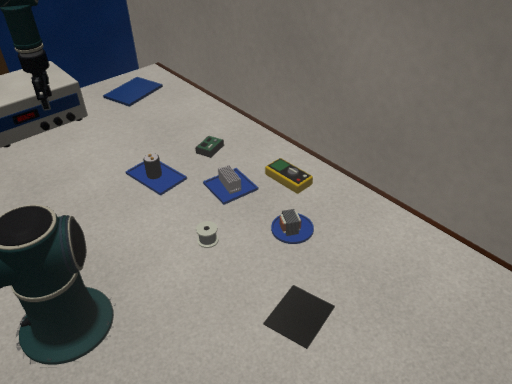

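View pics/wrist0.png

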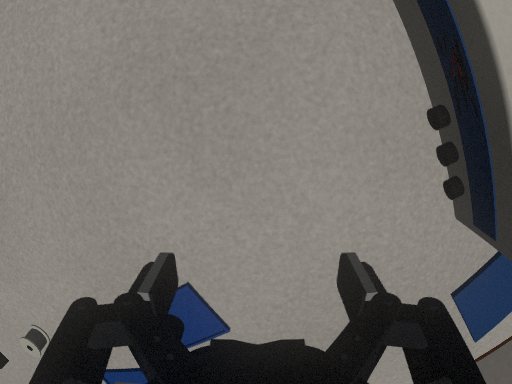

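The top view shows the capacitor in the long tray (~120,236), the heatsink in the square tray (~210,176), the transformer in the round tray (~319,176) and the mat empty (~408,253). I'll enlarge the crops next.

```bash
cat > h.py <<'E'
import numpy as np,cv2
from workcell import bot
def ray(n,uv,m=None):
    m=m or bot.camera_model(n); K=np.array(m["intrinsics"]);R=cv2.Rodrigues(np.array(m["rvec"],float))[0];t=np.array(m["tvec"],float).ravel()
    x=(uv[0]-K[0,2])/K[0,0];y=(uv[1]-K[1,2])/K[1,1]
    if n=="wrist":
        r=np.hypot(x,y); d=np.array([x/r*np.sin(r),y/r*np.sin(r),np.cos(r)]) if r>0 else np.array([0,0,1.])
    else: d=np.array([x,y,1.])
    return -R.T@t,R.T@d
def unproj(n,uv,z,m=None):
    c,d=ray(n,uv,m); return c+d*(z-c[2])/d[2]
def proj(n,P,m=None):
    m=m or bot.camera_model(n); K=np.array(m["intrinsics"]);R=cv2.Rodrigues(np.array(m["rvec"],float))[0];t=np.array(m["tvec"],float).ravel()
    p=R@np.array(P,float)+t
    if n=="wrist":
        r=np.hypot(p[0],p[1]);th=np.arctan2(r,p[2]);s=th/max(r,1e-9);x,y=p[0]*s,p[1]*s
    else: x,y=p[0]/p[2],p[1]/p[2]
    return np.array([K[0,0]*x+K[0,2],K[1,1]*y+K[1,2]])
def crop(im,x0,y0,x1,y1,s,name):
    c=cv2.resize(im[y0:y1,x0:x1],None,fx=s,fy=s,interpolation=cv2.INTER_CUBIC)
    c=np.clip(c.astype(float)*1.7,0,255).astype(np.uint8)
    for x in range((x0+9)//10*10,x1,10): cv2.putText(c,str(x),(int((x-x0)*s),8),0,.3,(0,255,255),1);cv2.line(c,(int((x-x0+.5)*s),10),(int((x-x0+.5)*s),14),(0,255,255),1)
    for y in range((y0+9)//10*10,y1,10): cv2.putText(c,str(y),(0,int((y-y0+.5)*s)),0,.3,(0,255,255),1)
    cv2.imwrite(name,c)
E
python3 - <<'E'
from h import *
im=cv2.imread("pics/top0.png")
crop(im,85,140,185,215,8,"pics/a1.png") if 0 else None
crop(im,85,145,255,270,4.7,"pics/c1.png")
crop(im,255,145,445,290,4.1,"pics/c2.png")
for n in ("top","side"): print(n,ray(n,(256,192)))
for a,b in [("long",(129,236)),("sq",(213,179)),("round",(318,176)),("mat",(408,253)),("spool",(270,257)),("meter",(251,115)),("box",(129,147))]: print(a,unproj("top",b,0).round(3))
E
```

```text
top (array([0.40991894, 0.02826758, 1.26888564]), array([ 0.13792891,  0.00586161, -0.99054741]))
side (array([-0.08508746, -0.79837521,  0.93695989]), array([ 0.50449776,  0.58747358, -0.63289659]))
long [0.471 0.362 0.   ]
sq [0.62  0.149 0.   ]
round [ 0.63  -0.127  0.   ]
mat [ 0.43  -0.356  0.   ]
spool [ 0.419 -0.001  0.   ]
meter [0.794 0.05  0.   ]
box [0.705 0.372 0.   ]
```

View pics/c1.png

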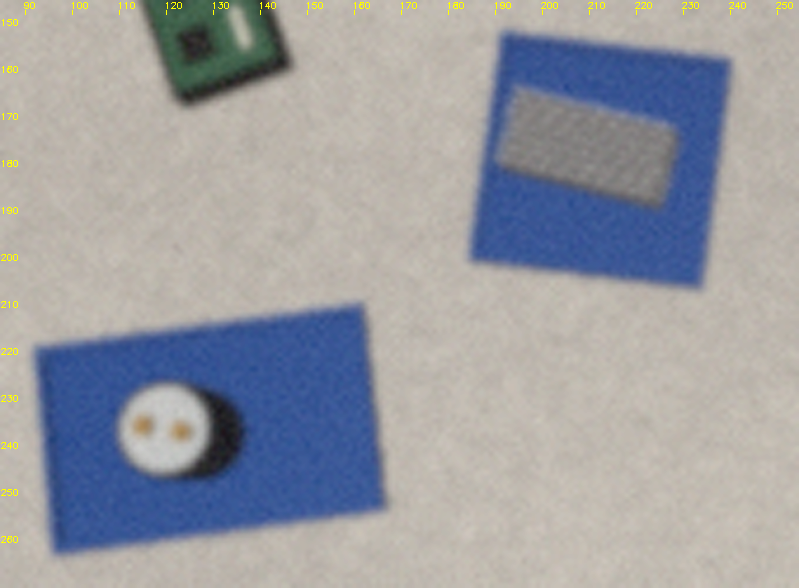

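View pics/c2.png

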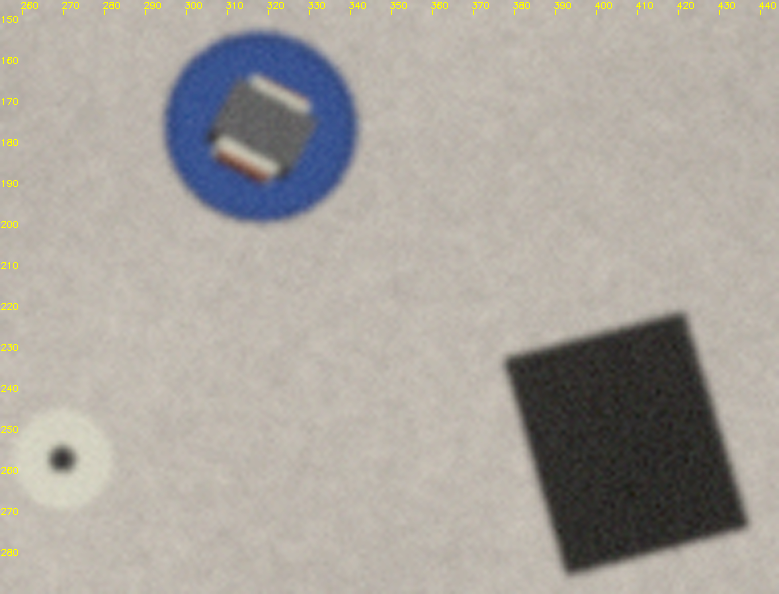

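Tray and part corners are clear in the crops. I'll convert them to poses and check sizes.

```bash
cat > p.py <<'E'
from h import *
def pts(L,x0,y0,s,z): return np.array([unproj("top",(a/s+x0-.5+.5/s,b/s+y0-.5+.5/s),z) for a,b in L])
def rect(n,L,x0,y0,s,z):
    P=pts(L,x0,y0,s,z); c=P.mean(0); e=[P[(i+1)%4]-P[i] for i in range(4)]
    l=[np.hypot(*v[:2])*1000 for v in e]; v=e[0]-e[2]; w=e[1]-e[3]
    print(n,"c",c.round(4),"sides",np.round(l),"yaw01 %.1f yaw12 %.1f"%(np.degrees(np.arctan2(v[1],v[0])),np.degrees(np.arctan2(w[1],w[0]))))
    return c
a=(85,145,4.7);b=(255,145,4.1)
rect("long",[(36,347),(362,305),(386,509),(54,553)],*a,.01)
rect("sq",[(502,31),(731,60),(702,287),(470,261)],*a,.01)
rect("heats",[(517,87),(679,128),(663,209),(499,162)],*a,.05)
rect("trafo",[(244,75),(318,124),(288,178),(208,132)],*b,.053)
rect("mat",[(506,357),(684,313),(747,524),(569,574)],*b,.006)
print("cap",pts([(165,429),(118,429),(212,429),(165,382),(165,476)],*a,.075).round(4))
print("round",pts([(261.5,126),(165,126),(358,126),(261,31),(261,221)],*b,.01).round(4))
print("spool",pts([(62,459)],*b,.048).round(3))
E
python3 p.py
```

```text
long c [0.471  0.3585 0.01  ] sides [178. 112. 179. 112.] yaw01 -82.3 yaw12 -171.7
sq c [0.6202 0.1489 0.01  ] sides [129. 128. 128. 130.] yaw01 -96.6 yaw12 173.6
heats c [0.6203 0.1515 0.05  ] sides [90. 45. 92. 42.] yaw01 -104.9 yaw12 169.0
trafo c [ 0.6217 -0.1232  0.053 ] sides [54. 39. 56. 42.] yaw01 -122.0 yaw12 149.2
mat c [ 0.4321 -0.3531  0.006 ] sides [117. 135. 116. 138.] yaw01 -75.3 yaw12 -165.4
cap [[0.4672 0.3644 0.075 ]
 [0.4671 0.3886 0.075 ]
 [0.4673 0.3403 0.075 ]
 [0.4914 0.3655 0.075 ]
 [0.4431 0.3633 0.075 ]]
round [[ 0.6299 -0.1267  0.01  ]
 [ 0.6296 -0.0653  0.01  ]
 [ 0.6303 -0.1882  0.01  ]
 [ 0.6916 -0.1271  0.01  ]
 [ 0.569  -0.1257  0.01  ]]
spool [[0.419 0.001 0.048]]
```

```bash
python3 - <<'E'
import cv2
from h import *
im=cv2.imread("pics/side0.png")
crop(im,115,120,325,255,3.8,"pics/s1.png")
E
```

```text
(no output)
```

View pics/s1.png

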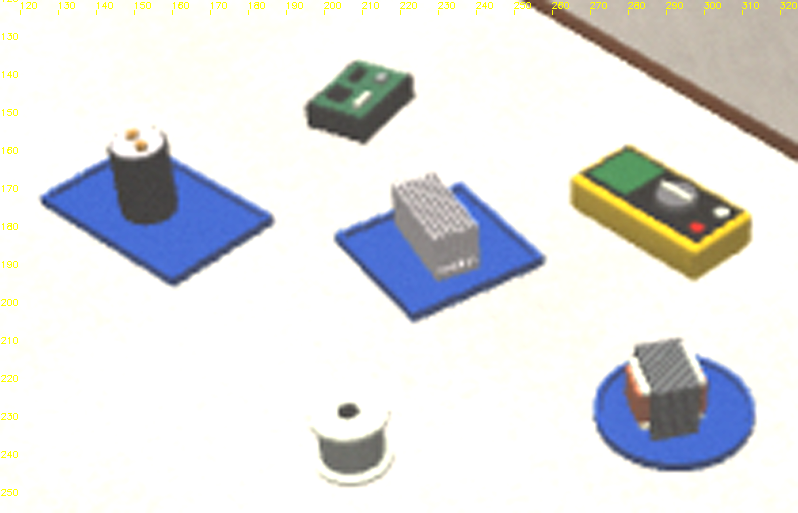

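```bash
cat > t.py <<'E'
from h import *
from scipy.spatial.transform import Rotation as Ro
def st(): 
    s=bot.read_state(); return np.array(s["tool_pos"]),Ro.from_rotvec(s["tcp_rot"]),s
def dn(phi): # tool y at angle phi deg, z down
    p=np.radians(phi); y=np.array([np.cos(p),np.sin(p),0]); z=np.array([0,0,-1.]); x=np.cross(y,z)
    return Ro.from_matrix(np.array([x,y,z]).T)
def yaw(R): y=R.apply([0,1,0]); return np.degrees(np.arctan2(y[1],y[0]))
def go(g,phi,base=None):
    """g = grasp point xyz target; gives shift cm and turn in tool axes from base (pos,R) or measured"""
    p,R,s=st()
    if base is not None: p,R=base
    T=np.array(g)+[0,0,.155]
    best=min((phi,phi+180,phi-180,phi+360),key=lambda f:(dn(f)*R.inv()).magnitude())
    for f in sorted((phi,phi+180),key=lambda f:(dn(f)*R.inv()).magnitude()):
        D=dn(f); print("phi",f,"shift cm",(R.inv().apply(T-p)*100).round(2),"turn",(R.inv()*D).as_rotvec().round(3), "est q1 %.2f q6 change %.0f deg"%(np.arctan2(T[1],T[0]),0))
def show():
    p,R,s=st(); print("t %.2f"%s["time"],"gp",(p+R.apply([0,0,.155])).round(4),"tcp",p.round(4),"yaw %.1f"%yaw(R),"tilt %.2f"%np.degrees(np.arccos(-R.apply([0,0,1])[2])),"q",np.round(s["q"],2),"F",np.round(s["wrist_force"],1),"w %.3f"%s["width"])
E
python3 - <<'E'
from t import *
show()
go([.6217,-.1232,.15],-121.5)
E
```

```text
t 0.15 gp [0.2767 0.6151 0.2486] tcp [0.2769 0.6153 0.4036] yaw 65.8 tilt 0.10 q [ 1.11  0.26  1.61  0.    1.27 -0.04] F [-1.   0.2 -0.5] w 1.000
phi 58.5 shift cm [-61.75 -53.18   9.95] turn [-0.002  0.     0.127] est q1 -0.20 q6 change 0 deg
phi -121.5 shift cm [-61.75 -53.18   9.95] turn [-0.000e+00 -3.000e-03 -3.015e+00] est q1 -0.20 q6 change 0 deg
```

```bash
python3 -m jog '[[[0,-5.1,-4.4,0.8,0,0,0.013],[0,-10.2,-8.8,1.6,0,0,0.026],[0,-15.3,-13.2,2.4,0,0,0.04],[0,-20.4,-17.6,3.2,0,0,0.05],[0,-25.5,-22,4,0,0,0.06],[0,-30.6,-26.4,4.8,0,0,0.07],[0,-35.7,-30.8,5.6,0,0,0.08],[0,-40.8,-35.2,6.4,0,0,0.09],[0,-45.9,-39.6,7.2,0,0,0.1],[0,-51,-44,8,0,0,0.12],[0,-56,-48.4,8.8,0,0,0.127],[0,-59,-51,9,0,0,0.127]]]' 40; python3 - <<'E'
from t import *
show()
go([.6217,-.1232,.15],58.5)
E
```

```text
time: 1.65
tool_pos: [0.5914, -0.0619, 0.3173]
tcp_rot: [-0.853, -3.023, -0.0]
wrist_force: [0.3, 0.3, -0.2]
width: 0.997
t 1.65 gp [ 0.5914 -0.0618  0.1623] tcp [ 0.5914 -0.0619  0.3173] yaw 58.5 tilt 0.03 q [-0.15  0.18  1.87  0.    1.09 -1.17] F [ 0.3  0.3 -0.2] w 0.997
phi 58.5 shift cm [-5.79 -3.65  1.23] turn [ 0. -0. -0.] est q1 -0.20 q6 change 0 deg
phi 238.5 shift cm [-5.79 -3.65  1.23] turn [-1.000e-03 -0.000e+00  3.141e+00] est q1 -0.20 q6 change 0 deg
```

```bash
python3 -m jog '[[[0,-2.75,-2.2,0.9,0,0,0],[0,-2.75,-2.2,0.9,0,0,0],[0,-2.75,-2.2,0.9,0,0,0]]]'; python3 - <<'E'
from t import *
show()
go([.6217,-.1232,.038],58.5)
m=bot.camera_model("wrist"); im=bot.read_camera("wrist")
cv2.imwrite("pics/w1.png",np.ascontiguousarray(np.clip(im[:,:,::-1]*1.6,0,255).astype(np.uint8)))
R=cv2.Rodrigues(np.array(m["rvec"]))[0]; print("cam",(-R.T@np.array(m["tvec"])).round(3), "axis",R[2].round(2))
E
```

```text
time: 2.02
tool_pos: [0.6027, -0.0928, 0.3084]
tcp_rot: [-0.853, -3.022, -0.001]
wrist_force: [0.3, 0.4, -0.6]
width: 0.999
t 2.02 gp [ 0.6025 -0.0927  0.1534] tcp [ 0.6027 -0.0928  0.3084] yaw 58.5 tilt 0.08 q [-0.19  0.22  1.84  0.    1.08 -1.21] F [ 0.3  0.4 -0.6] w 0.999
phi 58.5 shift cm [-3.23 -1.6  11.54] turn [-0.    -0.001 -0.001] est q1 -0.20 q6 change 0 deg
phi 238.5 shift cm [-3.23 -1.6  11.54] turn [-2.000e-03  0.000e+00  3.141e+00] est q1 -0.20 q6 change 0 deg
cam [ 0.532 -0.049  0.277] axis [ 0.28 -0.17 -0.95]
```

View pics/w1.png

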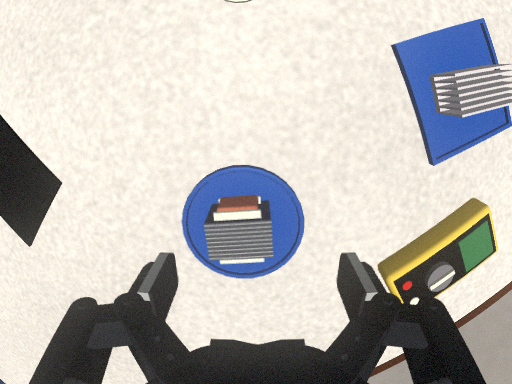

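Wrist view: transformer in the round tray at about (240,232), its core top striped at about (206–273, 221–260). I'll enlarge that.

```bash
python3 - <<'E'
from h import *
im=cv2.imread("pics/w1.png")
crop((im/1.7).astype(np.uint8),175,155,315,285,4.5,"pics/w1c.png")
E
```

```text
(no output)
```

View pics/w1c.png

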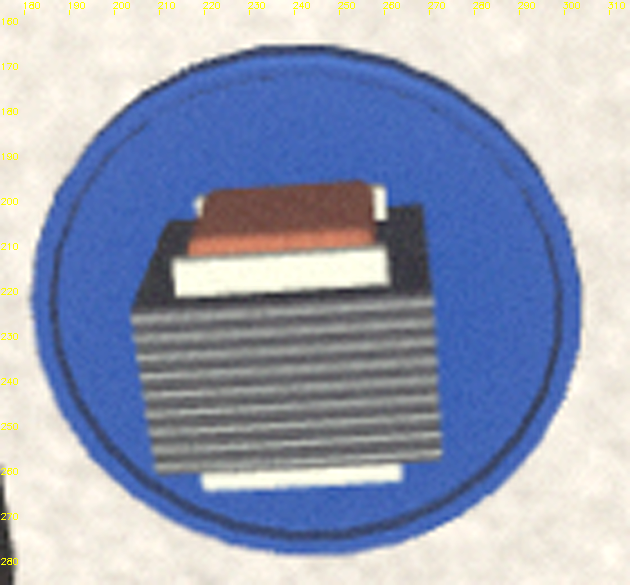

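```bash
cat >> t.py <<'E'
def wrect(n,L,x0,y0,s,z,m=None):
    P=np.array([unproj("wrist",(a/s+x0-.5+.5/s,b/s+y0-.5+.5/s),z,m) for a,b in L]); c=P.mean(0)
    e=[P[(i+1)%4]-P[i] for i in range(4)]; v=e[0]-e[2]; w=e[1]-e[3]
    print(n,"c",c.round(4),"sides",[round(np.hypot(*q[:2])*1000) for q in e],"yaw01 %.1f yaw12 %.1f"%(np.degrees(np.arctan2(v[1],v[0])),np.degrees(np.arctan2(w[1],w[0]))))
E
python3 - <<'E'
from t import *
m=bot.camera_model("wrist"); R=cv2.Rodrigues(np.array(m["rvec"]))[0]; print("cam",(-R.T@np.array(m["tvec"])).round(3))
wrect("trafo",[(132,311),(433,294),(442,458),(157,472)],175,155,4.5,.053)
show()
E
```

```text
cam [ 0.532 -0.048  0.277]
trafo c [ 0.6233 -0.1223  0.053 ] sides [56, 35, 56, 35] yaw01 62.3 yaw12 -27.6
t 2.08 gp [ 0.6026 -0.0921  0.1537] tcp [ 0.6027 -0.0922  0.3087] yaw 58.5 tilt 0.05 q [-0.19  0.22  1.84  0.    1.08 -1.21] F [ 0.3  0.5 -0.6] w 1.000
```

```bash
python3 - <<'E'
from t import *
go([.623,-.1224,.034],62)
E
```

```text
phi 62 shift cm [-3.31 -1.52 11.97] turn [ 0.    -0.001 -0.061] est q1 -0.19 q6 change 0 deg
phi 242 shift cm [-3.31 -1.52 11.97] turn [-1.000e-03 -0.000e+00  3.081e+00] est q1 -0.19 q6 change 0 deg
```

```bash
python3 -m jog '[[[0,-3.3,-1.5,2,0,0,-0.061],[0,-3.3,-1.5,5,0,0,-0.061],[0,-3.3,-1.5,7,0,0,-0.061],[0,-3.3,-1.5,9,0,0,-0.061],[0,-3.3,-1.5,10.5,0,0,-0.061],[0,-3.3,-1.5,11.5,0,0,-0.061],[0,-3.3,-1.5,11.9,0,0,-0.061],[0,-3.3,-1.5,11.9,0,0,-0.061]]]'; python3 - <<'E'
from t import *
show()
go([.623,-.1224,.034],62)
im=bot.read_camera("wrist")
cv2.imwrite("pics/w2.png",np.clip(im[:,:,::-1]*1.6,0,255).astype(np.uint8))
E
```

```text
time: 3.08
tool_pos: [0.6235, -0.1231, 0.19]
tcp_rot: [0.76, 3.048, 0.0]
wrist_force: [-0.7, -0.3, -0.2]
width: 0.998
t 3.08 gp [ 0.6236 -0.1231  0.035 ] tcp [ 0.6235 -0.1231  0.19  ] yaw 62.0 tilt 0.02 q [-0.23  0.4   1.86  0.    0.88 -1.32] F [-0.7 -0.3 -0.2] w 0.998
phi 62 shift cm [0.08 0.04 0.1 ] turn [ 0.  0. -0.] est q1 -0.19 q6 change 0 deg
phi 242 shift cm [0.08 0.04 0.1 ] turn [ 0.    -0.     3.141] est q1 -0.19 q6 change 0 deg
```

View pics/w2.png

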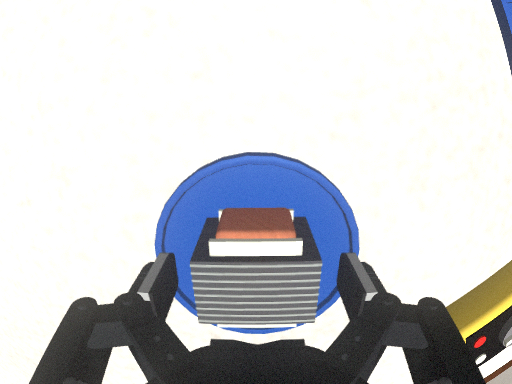

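The transformer sits centred between the open pads (core 191–322, pads 175–340). Closing.

```bash
python3 -m jog '[[[0.6,0,0,0,0,0,0],[0.6,0,0,0,0,0,0],[0.6,0,0,0,0,0,0],[0.6,0,0,0,0,0,0],[0.6,0,0,0,0,0,0],[0.6,0,0,0,0,0,0]]]' 50; python3 - <<'E'
from t import *
show()
im=bot.read_camera("wrist")
cv2.imwrite("pics/w3.png",np.clip(im[:,:,::-1]*1.6,0,255).astype(np.uint8))
E
```

```text
time: 3.88
tool_pos: [0.6238, -0.1233, 0.1908]
tcp_rot: [0.76, 3.047, -0.0]
wrist_force: [-1.6, -0.8, 5.4]
width: 0.652
t 3.88 gp [ 0.6241 -0.1234  0.0358] tcp [ 0.6238 -0.1233  0.1908] yaw 62.0 tilt 0.09 q [-0.23  0.4   1.86 -0.    0.88 -1.32] F [-1.6 -0.8  5.4] w 0.652
```

View pics/w3.png

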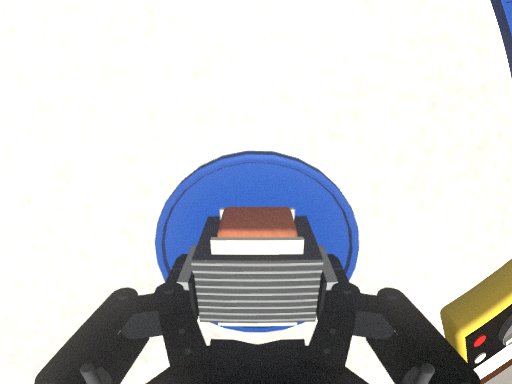

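```bash
python3 -m jog '[[[0.6,0,0,-0.5,0,0,0],[0.6,0,0,-2,0,0,0],[0.6,0,0,-4,0,0,0],[0.6,0,0,-6,0,0,0],[0.6,0,0,-8,0,0,0],[0.6,0,0,-8,0,0,0]]]' 50; python3 - <<'E'
from t import *
show()
go([.432,-.353,.115],62)
E
```

```text
time: 4.68
tool_pos: [0.6247, -0.1233, 0.2735]
tcp_rot: [0.759, 3.042, 0.0]
wrist_force: [1.3, -0.5, -4.7]
width: 0.649
t 4.67 gp [ 0.6256 -0.1236  0.1185] tcp [ 0.6247 -0.1233  0.2735] yaw 62.0 tilt 0.35 q [-0.23  0.3   1.81 -0.    1.02 -1.32] F [ 1.3 -0.5 -4.7] w 0.649
phi 62 shift cm [  6.23 -29.33   0.26] turn [ 0.002  0.006 -0.   ] est q1 -0.69 q6 change 0 deg
phi 242 shift cm [  6.23 -29.33   0.26] turn [ 9.000e-03 -2.000e-03  3.142e+00] est q1 -0.69 q6 change 0 deg
```

```bash
python3 -m jog '[[[0.6,0.6,-3,0,0,0,0],[0.6,1.6,-7.5,0,0,0,0],[0.6,2.7,-13,0,0,0,0],[0.6,3.9,-18.5,0,0,0,0],[0.6,5,-23.5,0,0,0,0],[0.6,5.8,-27,0,0,0,0],[0.6,6.2,-28.8,0,0,0,0],[0.6,6.2,-29.3,0,0,0,0],[0.6,6.2,-29.3,0,0,0,0],[0.6,6.2,-29.3,0,0,0,0]]]' 50; python3 - <<'E'
from t import *
show()
go([.432,-.353,.037],62)
im=bot.read_camera("wrist")
cv2.imwrite("pics/w4.png",np.clip(im[:,:,::-1]*1.6,0,255).astype(np.uint8))
E
```

```text
time: 5.92
tool_pos: [0.4318, -0.3518, 0.2698]
tcp_rot: [0.758, 3.049, 0.001]
wrist_force: [0.6, 0.3, -4.1]
width: 0.649
t 5.92 gp [ 0.4318 -0.3518  0.1148] tcp [ 0.4318 -0.3518  0.2698] yaw 62.1 tilt 0.02 q [-0.73  0.17  1.99  0.    0.99 -1.81] F [ 0.6  0.3 -4.1] w 0.649
phi 62 shift cm [-0.07 -0.1   7.78] turn [ 0.    -0.     0.001] est q1 -0.69 q6 change 0 deg
phi 242 shift cm [-0.07 -0.1   7.78] turn [ 0.00e+00  1.00e-03 -3.14e+00] est q1 -0.69 q6 change 0 deg
```

View pics/w4.png

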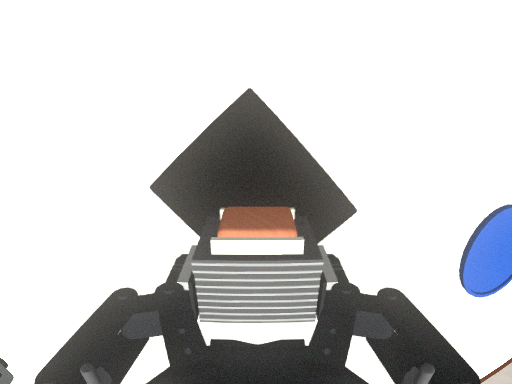

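```bash
python3 -m jog '[[[0.6,0,0,1.5,0,0,0],[0.6,0,0,3.5,0,0,0],[0.6,0,0,5.2,0,0,0],[0.6,0,0,6.4,0,0,0],[0.6,0,0,7.1,0,0,0],[0.6,0,0,7.5,0,0,0],[0.6,0,0,7.6,0,0,0],[0.6,0,0,7.7,0,0,0],[0.6,0,0,7.7,0,0,0]]]' 50; python3 - <<'E'
from t import *
show()
E
```

```text
time: 7.1
tool_pos: [0.4312, -0.3528, 0.1933]
tcp_rot: [0.76, 3.048, -0.001]
wrist_force: [0.1, -0.2, -3.9]
width: 0.649
t 7.10 gp [ 0.4313 -0.3529  0.0383] tcp [ 0.4312 -0.3528  0.1933] yaw 62.0 tilt 0.04 q [-0.73  0.27  2.03 -0.    0.84 -1.81] F [ 0.1 -0.2 -3.9] w 0.649
```

```bash
python3 -m jog '[[[0.6,0,0,0.05,0,0,0],[0.6,0,0,0.1,0,0,0],[0.6,0,0,0.1,0,0,0]]]' 50; 
```

```text
time: 7.48
tool_pos: [0.431, -0.3526, 0.1919]
tcp_rot: [-0.76, -3.048, -0.0]
wrist_force: [-0.9, -0.8, -4.1]
width: 0.65
```

```bash
python3 -m jog '[[[0.6,0,0,0.05,0,0,0],[0.6,0,0,0.1,0,0,0],[0.6,0,0,0.1,0,0,0]]]' 50; 
```

```text
time: 7.85
tool_pos: [0.4311, -0.3527, 0.1918]
tcp_rot: [-0.76, -3.048, -0.0]
wrist_force: [-3.5, 3.0, 5.3]
width: 0.646
```

Contact felt (Fz −4 → +5). Releasing.

```bash
python3 -m jog '[[[0.3,0,0,-0.05,0,0,0],[0.15,0,0,-0.05,0,0,0],[0,0,0,-0.05,0,0,0],[0,0,0,-0.05,0,0,0],[0,0,0,-1,0,0,0],[0,0,0,-4,0,0,0],[0,0,0,-8,0,0,0],[0,0,0,-12,0,0,0],[0,0,0,-12,0,0,0]]]' 50; python3 - <<'E'
from t import *
show()
for n in ("wrist","top"):
  im=bot.read_camera(n)
  cv2.imwrite(f"pics/{n}5.png",np.clip(im[:,:,::-1]*1.6,0,255).astype(np.uint8))
go([.467,.364,.2],82+90)
E
```

```text
time: 8.98
tool_pos: [0.4325, -0.3539, 0.3161]
tcp_rot: [0.758, 3.04, -0.007]
wrist_force: [-0.6, 0.3, 0.4]
width: 1.001
t 8.97 gp [ 0.4336 -0.3549  0.1611] tcp [ 0.4325 -0.3539  0.3161] yaw 62.0 tilt 0.54 q [-0.73  0.12  1.95 -0.    1.07 -1.81] F [-0.6  0.3  0.4] w 1.001
phi 352 shift cm [30.47 64.96 -4.4 ] turn [1.000e-03 2.000e-03 1.222e+00] est q1 0.66 q6 change 0 deg
phi 172 shift cm [30.47 64.96 -4.4 ] turn [-2.00e-03  1.00e-03 -1.92e+00] est q1 0.66 q6 change 0 deg
```

View pics/wrist5.png

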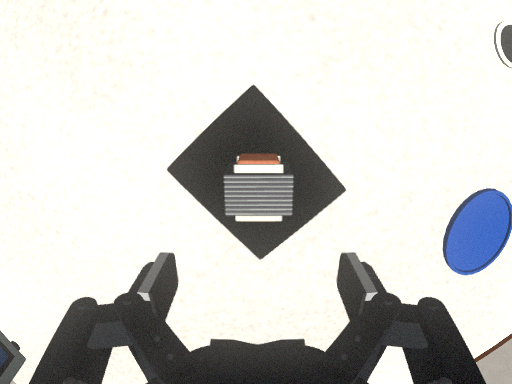

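```bash
python3 -m jog '[[[0,1.5,3.2,-1,0,0,0],[0,4,8.5,-2,0,0,0],[0,6.6,14,-3,0,0,0],[0,9.2,19.6,-4,0,0,0],[0,11.8,25.2,-4,0,0,0],[0,14.4,30.7,-4,0,0,0],[0,17,36.2,-4,0,0,0],[0,19.6,41.8,-4,0,0,0],[0,22.2,47.3,-4,0,0,0],[0,24.8,52.8,-4,0,0,0],[0,26.8,57,-4,0,0,0],[0,28,60,-4,0,0,0]]]'; python3 - <<'E'
from t import *
show()
m=bot.camera_model("wrist")
im=bot.read_camera("wrist")
import pickle; pickle.dump(m,open("m6.pkl","wb"))
cv2.imwrite("pics/w6.png",np.clip(im[:,:,::-1]*1.6,0,255).astype(np.uint8))
go([.467,.364,.2],62)
E
```

```text
time: 10.58
tool_pos: [0.4645, 0.3105, 0.3486]
tcp_rot: [-0.757, -3.046, 0.004]
wrist_force: [0.2, 0.2, 0.3]
width: 0.997
t 10.57 gp [0.464  0.3102 0.1936] tcp [0.4645 0.3105 0.3486] yaw 62.1 tilt 0.22 q [ 0.54  0.09  1.91  0.    1.14 -0.54] F [0.2 0.2 0.3] w 0.997
phi 62 shift cm [ 2.22  4.6  -0.61] turn [ 0.    -0.003  0.002] est q1 0.66 q6 change 0 deg
phi 242 shift cm [ 2.22  4.6  -0.61] turn [ 0.004  0.    -3.139] est q1 0.66 q6 change 0 deg
```

View pics/w6.png

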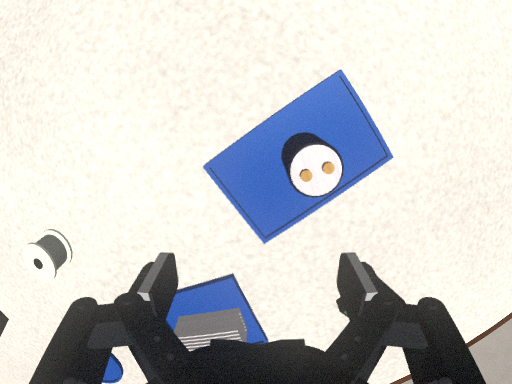

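```bash
python3 -m jog '[[[0,1,2,0.5,0,0,0],[0,2.2,4.4,1.5,0,0,0],[0,2.2,4.4,2.5,0,0,0],[0,2.2,4.4,3,0,0,0],[0,2.2,4.4,3,0,0,0]]]'; python3 - <<'E'
from t import *
show()
m=bot.camera_model("wrist")
im=bot.read_camera("wrist")
import pickle; pickle.dump(m,open("m7.pkl","wb"))
cv2.imwrite("pics/w7.png",np.clip(im[:,:,::-1]*1.6,0,255).astype(np.uint8))
crop(im[:,:,::-1],190,150,330,270,5,"pics/w7c.png")
E
```

```text
time: 11.25
tool_pos: [0.4666, 0.3568, 0.3198]
tcp_rot: [-0.761, -3.047, 0.003]
wrist_force: [-0.5, -0.8, 0.4]
width: 1.001
t 11.25 gp [0.4663 0.3565 0.1648] tcp [0.4666 0.3568 0.3198] yaw 61.9 tilt 0.13 q [ 0.61  0.17  1.88 -0.    1.09 -0.47] F [-0.5 -0.8  0.4] w 1.001
```

View pics/w7c.png

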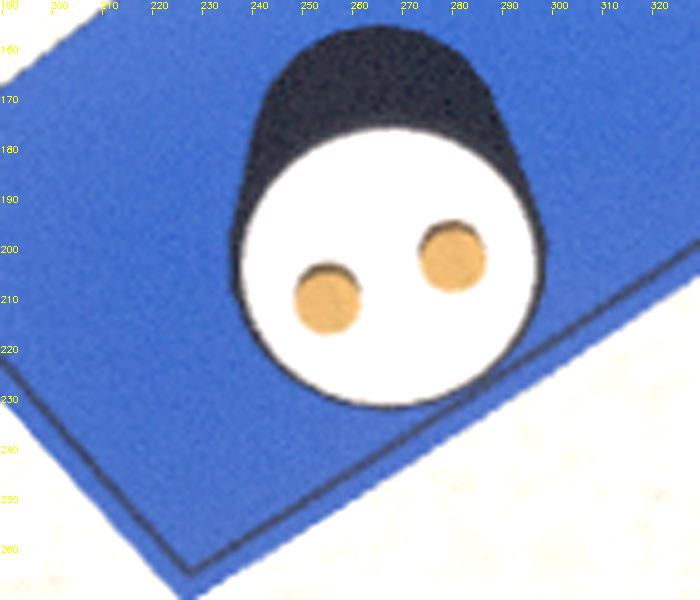

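```bash
python3 - <<'E'
from t import *
import pickle
m=pickle.load(open("m7.pkl","rb"))
f=lambda a,b:unproj("wrist",(a/5+190-.4,b/5+150-.4),.075,m)
L=[f(240,258),f(538,258),f(389,127),f(389,408)]
print(np.round(L,4)); print("mean",np.mean(L,0).round(4), np.hypot(*(L[0]-L[1])[:2]),np.hypot(*(L[2]-L[3])[:2]))
c=np.mean(L,0)
go([.467,.364,.042],62); go([c[0],c[1],.042],62)
E
```

```text
[[0.454  0.3464 0.075 ]
 [0.4755 0.3866 0.075 ]
 [0.4464 0.376  0.075 ]
 [0.4872 0.3548 0.075 ]]
mean [0.4658 0.3659 0.075 ] 0.045607327590601834 0.04597249929865697
phi 62 shift cm [ 0.31  0.65 12.35] turn [-0.001 -0.    -0.001] est q1 0.66 q6 change 0 deg
phi 242 shift cm [ 0.31  0.65 12.35] turn [-0.000e+00  1.000e-03  3.141e+00] est q1 0.66 q6 change 0 deg
phi 62 shift cm [ 0.51  0.76 12.35] turn [-0.001 -0.    -0.001] est q1 0.67 q6 change 0 deg
phi 242 shift cm [ 0.51  0.76 12.35] turn [-0.000e+00  1.000e-03  3.141e+00] est q1 0.67 q6 change 0 deg
```

```bash
python3 -m jog '[[[0,0.45,0.75,2,0,0,0],[0,0.45,0.75,5,0,0,0],[0,0.45,0.75,7.5,0,0,0],[0,0.45,0.75,9.5,0,0,0],[0,0.45,0.75,11,0,0,0],[0,0.45,0.75,12,0,0,0],[0,0.45,0.75,12.4,0,0,0],[0,0.45,0.75,12.4,0,0,0]]]'; python3 - <<'E'
from t import *
show()
im=bot.read_camera("wrist")
cv2.imwrite("pics/w8.png",np.clip(im[:,:,::-1]*1.6,0,255).astype(np.uint8))
E
```

```text
time: 12.3
tool_pos: [0.4666, 0.3666, 0.1971]
tcp_rot: [0.76, 3.048, 0.001]
wrist_force: [-0.2, 1.0, -0.3]
width: 1.0
t 12.30 gp [0.4666 0.3667 0.0421] tcp [0.4666 0.3666 0.1971] yaw 62.0 tilt 0.03 q [ 0.62  0.32  1.95  0.    0.87 -0.46] F [-0.2  1.  -0.3] w 1.000
```

View pics/w8.png

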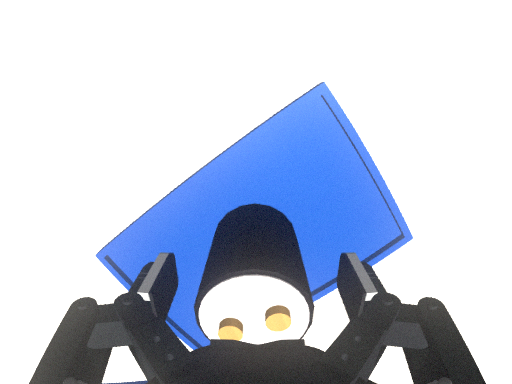

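Cap is centred between the pads (rim 196–314 vs pads 175–340). Closing, then a small lift.

```bash
python3 -m jog '[[[0.65,0,0,0,0,0,0],[0.65,0,0,0,0,0,0],[0.65,0,0,0,0,0,0],[0.65,0,0,0,0,0,0],[0.65,0,0,0,0,0,0],[0.65,0,0,0,0,0,0]]]' 40; python3 - <<'E'
from t import *
show()
im=bot.read_camera("wrist")
cv2.imwrite("pics/w9.png",np.clip(im[:,:,::-1]*1.6,0,255).astype(np.uint8))
E
```

```text
time: 13.1
tool_pos: [0.4667, 0.3667, 0.1977]
tcp_rot: [0.76, 3.047, 0.001]
wrist_force: [-0.7, -1.5, 5.7]
width: 0.575
t 13.10 gp [0.4669 0.3668 0.0427] tcp [0.4667 0.3667 0.1977] yaw 62.0 tilt 0.07 q [ 0.62  0.32  1.95 -0.    0.87 -0.46] F [-0.7 -1.5  5.7] w 0.575
```

View pics/w9.png

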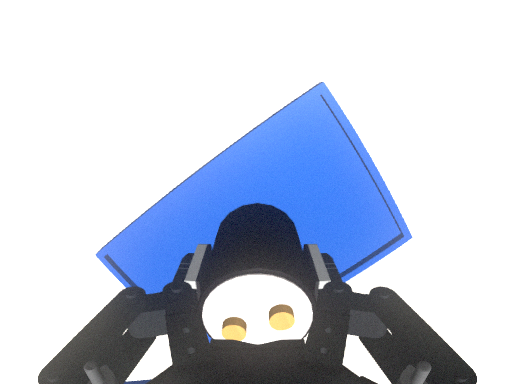

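```bash
python3 -m jog '[[[0.65,0,0,-0.5,0,0,0],[0.65,0,0,-2,0,0,0],[0.65,0,0,-5,0,0,0],[0.65,0,0,-8,0,0,0],[0.65,0,0,-11,0,0,0],[0.65,0,0,-12,0,0,0],[0.65,0,0,-12,0,0,0]]]' 40; python3 - <<'E'
from t import *
show()
go([.63,-.127,.13],62)
E
```

```text
time: 14.02
tool_pos: [0.4665, 0.3666, 0.3176]
tcp_rot: [0.76, 3.047, 0.002]
wrist_force: [0.1, -0.2, -1.6]
width: 0.577
t 14.03 gp [0.4666 0.3667 0.1626] tcp [0.4665 0.3666 0.3176] yaw 62.0 tilt 0.09 q [ 0.62  0.18  1.87  0.    1.09 -0.46] F [ 0.1 -0.2 -1.6] w 0.577
phi 62 shift cm [-37.61 -35.91   3.24] turn [ 0.001  0.001 -0.   ] est q1 -0.20 q6 change 0 deg
phi 242 shift cm [-37.61 -35.91   3.24] turn [ 1.000e-03 -2.000e-03  3.142e+00] est q1 -0.20 q6 change 0 deg
```

```bash
python3 -m jog '[[[0.65,-2,-1.9,0,0,0,0],[0.65,-5,-4.8,0,0,0,0],[0.65,-9,-8.6,0,0,0,0],[0.65,-13,-12.4,0,0,0,0],[0.65,-17,-16.2,0,0,0,0],[0.65,-21,-20,0,0,0,0],[0.65,-25,-23.9,0,0,0,0],[0.65,-29,-27.7,0,0,0,0],[0.65,-33,-31.5,0,0,0,0],[0.65,-36,-34.4,0,0,0,0],[0.65,-37.6,-35.9,0,0,0,0],[0.65,-37.6,-35.9,0,0,0,0]]]' 40; python3 -m jog '[[[0.65,0,0,1,0,0,0],[0.65,0,0,2,0,0,0],[0.65,0,0,2,0,0,0]]]'; python3 - <<'E'
from t import *
show()
go([.63,-.127,.05],62)
m=bot.camera_model("wrist")
im=bot.read_camera("wrist")
import pickle; pickle.dump(m,open("m10.pkl","wb"))
cv2.imwrite("pics/w10.png",np.clip(im[:,:,::-1]*1.6,0,255).astype(np.uint8))
E
```

```text
time: 15.52
tool_pos: [0.6296, -0.1279, 0.3153]
tcp_rot: [-0.763, -3.045, -0.0]
wrist_force: [0.1, 0.5, -1.3]
width: 0.577
time: 15.9
tool_pos: [0.6288, -0.1257, 0.2949]
tcp_rot: [-0.757, -3.045, -0.0]
wrist_force: [0.5, 0.7, -1.4]
width: 0.577
t 15.90 gp [ 0.6283 -0.1255  0.1399] tcp [ 0.6288 -0.1257  0.2949] yaw 62.1 tilt 0.20 q [-0.24  0.29  1.78  0.    1.07 -1.32] F [ 0.5  0.7 -1.4] w 0.577
phi 62 shift cm [-0.2  -0.05  8.99] turn [-0.001 -0.003  0.001] est q1 -0.20 q6 change 0 deg
phi 242 shift cm [-0.2  -0.05  8.99] turn [ 5.00e-03 -1.00e-03 -3.14e+00] est q1 -0.20 q6 change 0 deg
```

View pics/w10.png

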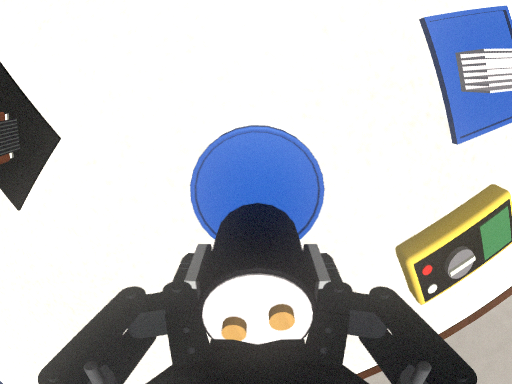

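```bash
python3 - <<'E'
from t import *
import pickle
from scipy.optimize import least_squares
m=pickle.load(open("m10.pkl","rb"))
im=cv2.imread("pics/w10.png").astype(int)
mask=((im[:,:,0]>im[:,:,2]*1.6)&(im[:,:,0]>90)).astype(np.uint8)
mask[:, :180]=0;mask[:,335:]=0
c=max(cv2.findContours(mask,cv2.RETR_EXTERNAL,cv2.CHAIN_APPROX_NONE)[0],key=cv2.contourArea)[:,0,:]
P=np.array([unproj("wrist",p,.01,m)[:2] for p in c if p[1]<212])
f=least_squares(lambda v:np.hypot(P[:,0]-v[0],P[:,1]-v[1])-v[2],[.63,-.127,.062],loss="soft_l1",f_scale=.0005)
print(f.x.round(4),len(P))
E
```

```text
[ 0.6258 -0.1243  0.0576] 281
```

```bash
python3 - <<'E'
from h import *
im=cv2.imread("pics/w10.png")
crop((im/1.7).astype(np.uint8),185,118,330,250,5,"pics/w10c.png")
E
```

```text
(no output)
```

View pics/w10c.png

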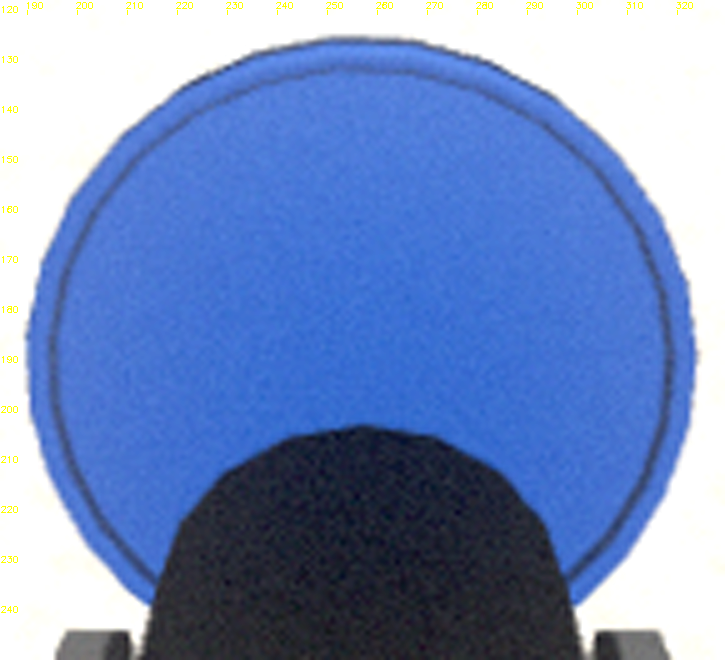

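```bash
python3 - <<'E'
from t import *
import pickle
from scipy.optimize import least_squares
m=pickle.load(open("m10.pkl","rb"))
def fit(L,z):
    P=np.array([unproj("wrist",(a/5+185-.4,b/5+118-.4),z,m)[:2] for a,b in L])
    f=least_squares(lambda v:np.hypot(P[:,0]-v[0],P[:,1]-v[1])-v[2],[.63,-.127,.062]);print(f.x.round(4),(f.fun*1000).round(1))
fit([(27,350),(696,350),(48,245),(678,245),(135,130),(575,120),(360,41),(90,545),(640,545),(135,595),(590,590)],.01)
fit([(54,350),(670,350),(350,70),(140,575),(580,568)],.0075)
p,R,s=st()
g=p+R.apply([0,0,.155]); print(g.round(4))
E
```

```text
[ 0.6297 -0.126   0.061 ] [ 0.1 -0.1  0.4  0.7 -0.4 -0.7  0.2 -0.2  0.7  0.  -0.7]
[ 0.6303 -0.1269  0.0567] [-0.5  0.3  0.1  0.6 -0.5]
[ 0.6289 -0.1259  0.1408]
```

```bash
python3 -m jog '[[[0.65,-0.1,-0.05,1.5,0,0,0],[0.65,-0.1,-0.05,3.5,0,0,0],[0.65,-0.1,-0.05,5.5,0,0,0],[0.65,-0.1,-0.05,7.5,0,0,0],[0.65,-0.1,-0.05,8.7,0,0,0],[0.65,-0.1,-0.05,9.2,0,0,0],[0.65,-0.1,-0.05,9.4,0,0,0],[0.65,-0.1,-0.05,9.4,0,0,0]]]'; python3 - <<'E'
from t import *
show()
E
```

```text
time: 16.95
tool_pos: [0.6308, -0.128, 0.2035]
tcp_rot: [0.76, 3.047, 0.0]
wrist_force: [-0.1, -0.2, -1.3]
width: 0.573
t 16.95 gp [ 0.631  -0.1281  0.0485] tcp [ 0.6308 -0.128   0.2035] yaw 62.0 tilt 0.07 q [-0.24  0.39  1.84 -0.    0.91 -1.32] F [-0.1 -0.2 -1.3] w 0.573
```

```bash
python3 -m jog '[[[0.65,0.1,0.05,0.15,0,0,0],[0.65,0.1,0.05,0.3,0,0,0],[0.65,0.1,0.05,0.4,0,0,0],[0.65,0.1,0.05,0.5,0,0,0],[0.65,0.1,0.05,0.5,0,0,0]]]'; python3 - <<'E'
from t import *
show()
E
```

```text
time: 17.58
tool_pos: [0.6298, -0.127, 0.1978]
tcp_rot: [-0.76, -3.048, 0.0]
wrist_force: [-0.0, 1.0, -0.5]
width: 0.578
t 17.57 gp [ 0.6297 -0.127   0.0428] tcp [ 0.6298 -0.127   0.1978] yaw 62.0 tilt 0.00 q [-0.24  0.4   1.84 -0.    0.9  -1.32] F [-0.   1.  -0.5] w 0.578
```

```bash
python3 -m jog '[[[0.65,0,0,0.05,0,0,0],[0.65,0,0,0.1,0,0,0],[0.65,0,0,0.1,0,0,0]]]'
```

```text
time: 17.95
tool_pos: [0.6298, -0.1271, 0.1978]
tcp_rot: [0.76, 3.048, -0.0]
wrist_force: [-2.7, 0.5, 4.6]
width: 0.574
```

```bash
python3 -m jog '[[[0.35,0,0,-0.05,0,0,0],[0.2,0,0,-0.05,0,0,0],[0,0,0,-0.05,0,0,0],[0,0,0,-0.05,0,0,0],[0,0,0,-1,0,0,0],[0,0,0,-4,0,0,0],[0,0,0,-8,0,0,0],[0,0,0,-12,0,0,0],[0,0,0,-12,0,0,0]]]'; python3 - <<'E'
from t import *
show()
go([.6203,.1515,.16],76)
for n in ("wrist","top"):
  im=bot.read_camera(n)
  cv2.imwrite(f"pics/{n}11.png",np.clip(im[:,:,::-1]*1.6,0,255).astype(np.uint8))
E
```

```text
time: 19.08
tool_pos: [0.6317, -0.1275, 0.3228]
tcp_rot: [0.758, 3.039, 0.0]
wrist_force: [0.3, 0.5, 0.4]
width: 0.999
t 19.07 gp [ 0.6332 -0.1278  0.1678] tcp [ 0.6317 -0.1275  0.3228] yaw 62.0 tilt 0.57 q [-0.24  0.26  1.76  0.    1.11 -1.32] F [0.3 0.5 0.4] w 0.999
phi 76 shift cm [14.11 24.09  0.7 ] turn [ 0.001  0.01  -0.244] est q1 0.24 q6 change 0 deg
phi 256 shift cm [14.11 24.09  0.7 ] turn [ 1.400e-02 -2.000e-03  2.897e+00] est q1 0.24 q6 change 0 deg
```

View pics/wrist11.png

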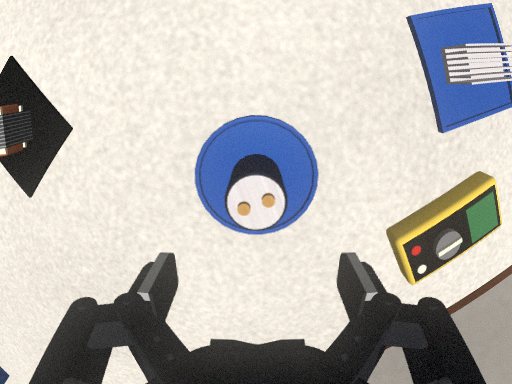

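```bash
python3 -m jog '[[[0,1,1.7,0,0,0,0.15],[0,3,5.1,0,0,0,0.3],[0,5,8.5,0,0,0,0.45],[0,7,12,0,0,0,0.6],[0,9,15.4,0,0,0,0.75],[0,11,18.8,0,0,0,0.9],[0,12.8,22,0,0,0,1.05],[0,13.8,23.5,0,0,0,1.2],[0,14.1,24.1,0,0,0,1.309],[0,14.1,24.1,0,0,0,1.309],[0,14.1,24.1,0,0,0,1.309]]]'; python3 - <<'E'
from t import *
show()
m=bot.camera_model("wrist")
im=bot.read_camera("wrist")
import pickle; pickle.dump(m,open("m12.pkl","wb"))
cv2.imwrite("pics/w12.png",np.clip(im[:,:,::-1]*1.6,0,255).astype(np.uint8))
crop(im[:,:,::-1],190,130,330,270,4.2,"pics/w12c.png")
E
```

```text
time: 20.55
tool_pos: [0.6181, 0.1516, 0.3157]
tcp_rot: [-2.457, -1.957, 0.003]
wrist_force: [1.7, 0.0, 0.3]
width: 1.003
t 20.55 gp [0.6177 0.1515 0.1607] tcp [0.6181 0.1516 0.3157] yaw -12.9 tilt 0.12 q [ 0.2   0.26  1.78 -0.    1.1   0.43] F [1.7 0.  0.3] w 1.003
```

View pics/w12.png

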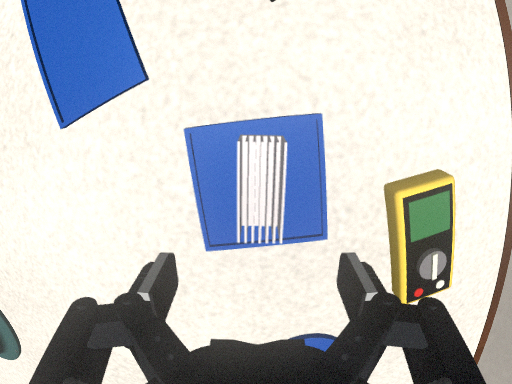

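View pics/w12c.png

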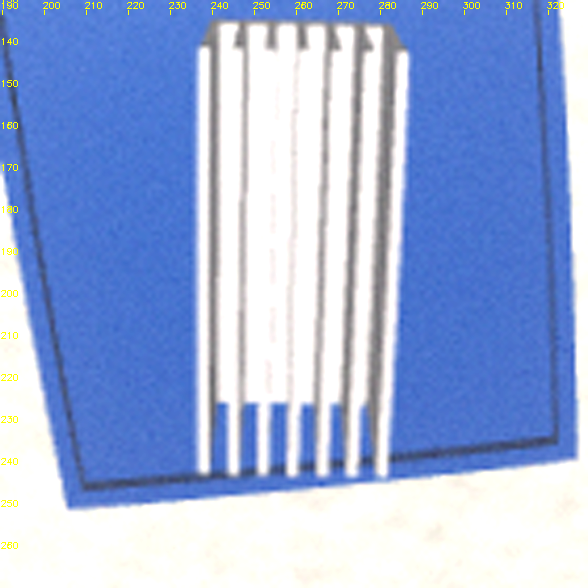

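```bash
python3 - <<'E'
from t import *
import pickle
m=pickle.load(open("m12.pkl","rb"))
wrect("hs",[(197,46),(407,50),(388,478),(198,474)],190,130,4.2,.05,m)
wrect("sq",[(185,129),(321,114),(327,239),(206,250)],0,0,1,.01,m)
show()
go([.6203,.1515,.034],-13)
E
```

```text
hs c [0.6221 0.1553 0.05  ] sides [40, 90, 40, 90] yaw01 -14.1 yaw12 -103.9
sq c [0.6208 0.1502 0.01  ] sides [127, 129, 129, 128] yaw01 -6.9 yaw12 -96.7
t 20.60 gp [0.6179 0.1514 0.161 ] tcp [0.6182 0.1515 0.316 ] yaw -13.0 tilt 0.09 q [ 0.2   0.26  1.78 -0.    1.1   0.43] F [-0.3 -0.  -0. ] w 1.004
phi -13 shift cm [ 0.06  0.22 12.7 ] turn [-0.001  0.001  0.001] est q1 0.24 q6 change 0 deg
phi 167 shift cm [ 0.06  0.22 12.7 ] turn [-1.000e-03 -2.000e-03 -3.141e+00] est q1 0.24 q6 change 0 deg
```

```bash
python3 - <<'E'
from t import *
go([.622,.1545,.034],-14)
E
```

```text
phi -14 shift cm [ 0.39  0.32 12.7 ] turn [-0.001  0.001  0.018] est q1 0.24 q6 change 0 deg
phi 166 shift cm [ 0.39  0.32 12.7 ] turn [-1.000e-03 -2.000e-03 -3.123e+00] est q1 0.24 q6 change 0 deg
```

```bash
python3 -m jog '[[[0,0.4,0.3,2,0,0,0.018],[0,0.4,0.3,5,0,0,0.018],[0,0.4,0.3,7.5,0,0,0.018],[0,0.4,0.3,9.5,0,0,0.018],[0,0.4,0.3,11,0,0,0.018],[0,0.4,0.3,12.2,0,0,0.018],[0,0.4,0.3,12.6,0,0,0.018],[0,0.4,0.3,12.6,0,0,0.018]]]'; python3 - <<'E'
from t import *
show()
im=bot.read_camera("wrist")
cv2.imwrite("pics/w13.png",np.clip(im[:,:,::-1]*1.6,0,255).astype(np.uint8))
E
```

```text
time: 21.6
tool_pos: [0.6225, 0.1552, 0.1911]
tcp_rot: [2.476, 1.933, 0.001]
wrist_force: [1.1, 0.8, 0.1]
width: 1.004
t 21.60 gp [0.6225 0.1552 0.0361] tcp [0.6225 0.1552 0.1911] yaw -14.0 tilt 0.02 q [ 0.21  0.4   1.85 -0.    0.89  0.45] F [1.1 0.8 0.1] w 1.004
```

View pics/w13.png

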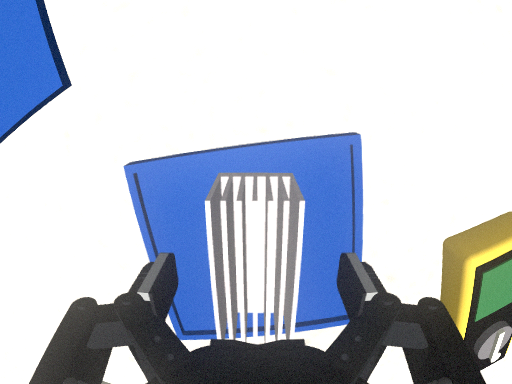

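```bash
python3 -m jog '[[[0.75,0,0,0,0,0,0],[0.75,0,0,0,0,0,0],[0.75,0,0,0,0,0,0],[0.75,0,0,0,0,0,0],[0.75,0,0,0,0,0,0],[0.75,0,0,0,0,0,0],[0.75,0,0,0,0,0,0]]]' 40; python3 -m jog '[[[0.75,0,0,-0.5,0,0,0],[0.75,0,0,-2,0,0,0],[0.75,0,0,-5,0,0,0],[0.75,0,0,-8,0,0,0],[0.75,0,0,-10,0,0,0],[0.75,0,0,-10,0,0,0]]]'; python3 - <<'E'
from t import *
show()
go([.471,.3585,.13],8)
im=bot.read_camera("wrist")
cv2.imwrite("pics/w14.png",np.clip(im[:,:,::-1]*1.6,0,255).astype(np.uint8))
E
```

```text
time: 22.52
tool_pos: [0.6226, 0.1553, 0.1915]
tcp_rot: [2.476, 1.933, 0.001]
wrist_force: [-0.1, 0.5, 4.2]
width: 0.464
time: 23.28
tool_pos: [0.6231, 0.1554, 0.2934]
tcp_rot: [2.475, 1.932, 0.006]
wrist_force: [1.1, 0.5, -1.8]
width: 0.463
t 23.27 gp [0.6238 0.1555 0.1384] tcp [0.6231 0.1554 0.2934] yaw -14.0 tilt 0.26 q [ 0.21  0.29  1.79 -0.    1.06  0.45] F [ 1.1  0.5 -1.8] w 0.463
phi 8 shift cm [ 16.02 -19.68   0.79] turn [ 0.004 -0.001 -0.385] est q1 0.65 q6 change 0 deg
phi 188 shift cm [ 16.02 -19.68   0.79] turn [-2.000e-03 -6.000e-03  2.757e+00] est q1 0.65 q6 change 0 deg
```

View pics/w14.png

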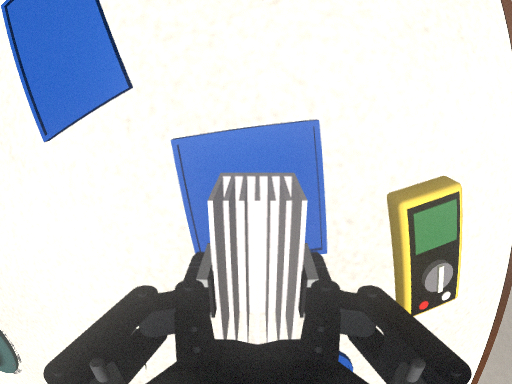

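```bash
python3 -m jog '[[[0.75,1,-1.2,0,0,0,-0.05],[0.75,3,-3.6,0,0,0,-0.1],[0.75,6,-7.4,0,0,0,-0.2],[0.75,9,-11.1,0,0,0,-0.3],[0.75,12,-14.7,0,0,0,-0.385],[0.75,14.5,-17.8,0,0,0,-0.385],[0.75,15.7,-19.3,0,0,0,-0.385],[0.75,16,-19.7,0,0,0,-0.385],[0.75,16,-19.7,0,0,0,-0.385],[0.75,16,-19.7,0,0,0,-0.385]]]'; python3 - <<'E'
from t import *
show()
m=bot.camera_model("wrist")
im=bot.read_camera("wrist")
import pickle; pickle.dump(m,open("m15.pkl","wb"))
cv2.imwrite("pics/w15.png",np.clip(im[:,:,::-1]*1.6,0,255).astype(np.uint8))
go([.471,.3585,.045],8)
E
```

```text
time: 24.58
tool_pos: [0.4707, 0.3574, 0.2908]
tcp_rot: [2.062, 2.37, -0.0]
wrist_force: [-0.1, -0.5, -1.3]
width: 0.461
t 24.57 gp [0.4707 0.3573 0.1358] tcp [0.4707 0.3574 0.2908] yaw 8.0 tilt 0.02 q [ 0.61  0.2   1.9  -0.    1.04  0.47] F [-0.1 -0.5 -1.3] w 0.461
phi 8 shift cm [0.11 0.04 9.08] turn [ 0.     0.    -0.001] est q1 0.65 q6 change 0 deg
phi 188 shift cm [0.11 0.04 9.08] turn [ 0.    -0.     3.141] est q1 0.65 q6 change 0 deg
```

View pics/w15.png

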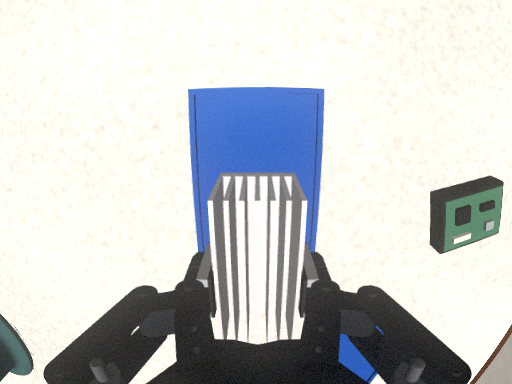

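```bash
python3 - <<'E'
from t import *
import pickle
m=pickle.load(open("m15.pkl","rb"))
f=lambda a,b:unproj("wrist",(a,b),.01,m)[:2]
A,B,C,D=f(189,90),f(324,89.5),f(197,245),f(316.5,245)
print(A,B,C,D,np.hypot(*(A-B)))
for P,Q in((A,C),(B,D)): d=Q-P; print(np.degrees(np.arctan2(d[1],d[0])))
d=(C+D-A-B); d/=np.hypot(*d); print("centre",(A+B)/2+.09*d, np.degrees(np.arctan2(*(A-B)[::-1])))
E
```

```text
[0.40262609 0.44042229] [0.51391021 0.45632239] [0.42137551 0.29847439] [0.53512756 0.3143192 ] 0.11241427506658111
-82.47554846794593
-81.50203956735514
centre [0.47081221 0.35925081] -171.86870426853545
```

```bash
python3 -m jog '[[[0.75,0.15,0.05,1.5,0,0,0],[0.75,0.15,0.05,3.5,0,0,0],[0.75,0.15,0.05,5.5,0,0,0],[0.75,0.15,0.05,7.5,0,0,0],[0.75,0.15,0.05,8.9,0,0,0],[0.75,0.15,0.05,9.5,0,0,0],[0.75,0.15,0.05,9.7,0,0,0],[0.75,0.15,0.05,9.7,0,0,0]]]'; python3 - <<'E'
from t import *
show()
E
```

```text
time: 25.62
tool_pos: [0.4706, 0.36, 0.1944]
tcp_rot: [2.06, 2.371, 0.002]
wrist_force: [-0.7, -0.5, -1.3]
width: 0.459
t 25.62 gp [0.4707 0.3601 0.0394] tcp [0.4706 0.36   0.1944] yaw 8.0 tilt 0.06 q [ 0.61  0.32  1.96 -0.    0.86  0.47] F [-0.7 -0.5 -1.3] w 0.459
```

```bash
python3 -m jog '[[[0.75,-0.1,0,0.1,0,0,0],[0.75,-0.1,0,0.2,0,0,0],[0.75,-0.1,0,0.25,0,0,0],[0.75,-0.1,0,0.25,0,0,0]]]';  python3 -m jog '[[[0.75,0,0,0.05,0,0,0],[0.75,0,0,0.1,0,0,0],[0.75,0,0,0.1,0,0,0]]]'
```

```text
time: 26.12
tool_pos: [0.4704, 0.3588, 0.1915]
tcp_rot: [2.061, 2.371, 0.0]
wrist_force: [0.3, -0.3, -1.2]
width: 0.461
time: 26.5
tool_pos: [0.4705, 0.3588, 0.1915]
tcp_rot: [2.061, 2.371, -0.0]
wrist_force: [-2.6, -1.7, 6.8]
width: 0.461
```

Contact. Release and back off.

```bash
python3 -m jog '[[[0.45,0,0,-0.05,0,0,0],[0.3,0,0,-0.05,0,0,0],[0,0,0,-0.05,0,0,0],[0,0,0,-0.05,0,0,0],[0,0,0,-0.05,0,0,0],[0,0,0,-1,0,0,0],[0,0,0,-4,0,0,0],[0,0,0,-8,0,0,0],[0,0,0,-12,0,0,0],[0,0,0,-15,0,0,0],[0,0,0,-15,0,0,0],[0,0,0,-15,0,0,0]]]'; python3 - <<'E'
from t import *
show()
go([.431,-.353,.2],62)
m=bot.camera_model("wrist")
im=bot.read_camera("wrist")
import pickle; pickle.dump(m,open("m16.pkl","wb"))
cv2.imwrite("pics/w16.png",np.clip(im[:,:,::-1]*1.6,0,255).astype(np.uint8))
E
```

```text
time: 28.0
tool_pos: [0.47, 0.3585, 0.3399]
tcp_rot: [-2.061, -2.371, 0.001]
wrist_force: [0.6, -0.5, 0.2]
width: 1.002
t 28.00 gp [0.47   0.3585 0.1849] tcp [0.47   0.3585 0.3399] yaw 8.0 tilt 0.04 q [0.61 0.16 1.86 0.   1.13 0.47] F [ 0.6 -0.5  0.2] w 1.002
phi 62 shift cm [-69.91 -13.79  -1.48] turn [-0.001 -0.    -0.942] est q1 -0.69 q6 change 0 deg
phi 242 shift cm [-69.91 -13.79  -1.48] turn [-0.000e+00  1.000e-03  2.199e+00] est q1 -0.69 q6 change 0 deg
```

View pics/w16.png

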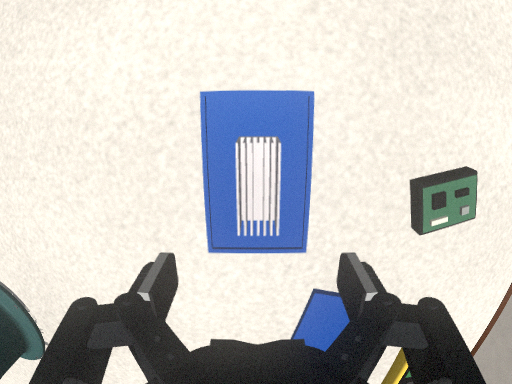

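```bash
python3 - <<'E'
from t import *
import pickle
m=pickle.load(open("m16.pkl","rb"))
wrect("hs",[(235,142),(281,143),(280,236),(236.5,236)],0,0,1,.05,m)
wrect("long",[(200,93),(314,92.5),(307,253),(209,253)],0,0,1,.01,m)
E
```

```text
hs c [0.4717 0.3581 0.05  ] sides [40, 90, 42, 91] yaw01 7.4 yaw12 -81.8
long c [0.4711 0.3593 0.01  ] sides [113, 179, 114, 178] yaw01 8.1 yaw12 -81.6
```

Heatsink is centred in the long tray within ~1.5 mm. Back to the mat.

```bash
python3 -m jog '[[[0,-3,-0.6,0,0,0,-0.08],[0,-9,-1.8,0,0,0,-0.18],[0,-15,-3,0,0,0,-0.28],[0,-21,-4.1,0,0,0,-0.38],[0,-27,-5.3,0,0,0,-0.48],[0,-33,-6.5,0,0,0,-0.58],[0,-39,-7.7,0,0,0,-0.68],[0,-45,-8.9,0,0,0,-0.78],[0,-51,-10.1,0,0,0,-0.88],[0,-57,-11.2,0,0,0,-0.942],[0,-62,-12.2,0,0,0,-0.942],[0,-66,-13,0,0,0,-0.942]]]';  python3 - <<'E'
from t import *
show()
go([.431,-.353,.16],62)
E
```

```text
time: 29.55
tool_pos: [0.4327, -0.3147, 0.3384]
tcp_rot: [-0.762, -3.045, -0.002]
wrist_force: [0.1, -0.1, 0.4]
width: 1.002
t 29.55 gp [ 0.4323 -0.3144  0.1834] tcp [ 0.4327 -0.3147  0.3384] yaw 61.9 tilt 0.19 q [-0.68  0.05  1.97 -0.    1.12 -1.76] F [ 0.1 -0.1  0.4] w 1.002
phi 62 shift cm [-1.66 -3.46  2.33] turn [ 0.001 -0.003 -0.002] est q1 -0.69 q6 change 0 deg
phi 242 shift cm [-1.66 -3.46  2.33] turn [-5.00e-03 -1.00e-03  3.14e+00] est q1 -0.69 q6 change 0 deg
```

```bash
python3 -m jog '[[[0,-1.5,-3,1,0,0,0],[0,-1.5,-3,2,0,0,0],[0,-1.5,-3,2.3,0,0,0],[0,-1.5,-3,2.3,0,0,0]]]';  python3 - <<'E'
from t import *
show()
go([.431,-.353,.037],62)
m=bot.camera_model("wrist")
im=bot.read_camera("wrist")
import pickle; pickle.dump(m,open("m17.pkl","wb"))
cv2.imwrite("pics/w17.png",np.clip(im[:,:,::-1]*1.6,0,255).astype(np.uint8))
crop(im[:,:,::-1],200,130,320,250,5,"pics/w17c.png")
E
```

```text
time: 30.05
tool_pos: [0.4327, -0.3452, 0.3163]
tcp_rot: [-0.758, -3.047, -0.002]
wrist_force: [0.8, -0.0, -0.9]
width: 0.999
t 30.05 gp [ 0.4325 -0.345   0.1613] tcp [ 0.4327 -0.3452  0.3163] yaw 62.0 tilt 0.14 q [-0.72  0.11  1.96  0.    1.08 -1.8 ] F [ 0.8 -0.  -0.9] w 0.999
phi 62 shift cm [-0.24 -0.78 12.43] turn [ 0.001 -0.002  0.001] est q1 -0.69 q6 change 0 deg
phi 242 shift cm [-0.24 -0.78 12.43] turn [ 4.000e-03  1.000e-03 -3.141e+00] est q1 -0.69 q6 change 0 deg
```

View pics/w17c.png

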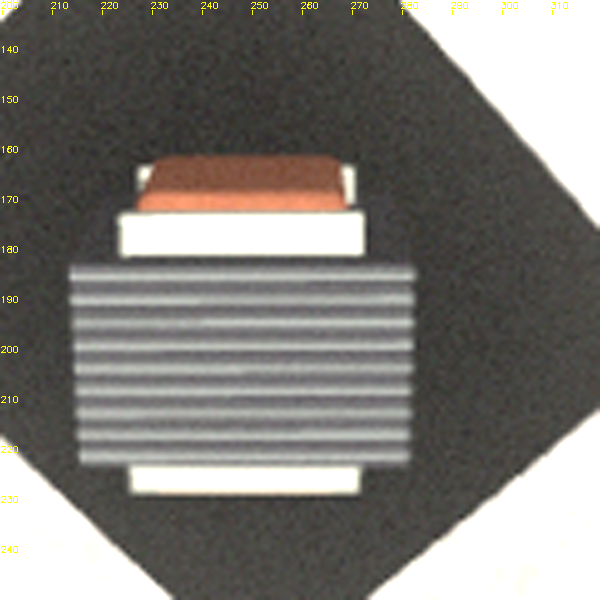

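```bash
python3 - <<'E'
from t import *
import pickle
m=pickle.load(open("m17.pkl","rb"))
wrect("tr",[(69,265),(416,265),(410,465),(79,465)],200,130,5,.054,m)
go([.431,-.353,.036],62)
E
```

```text
tr c [ 0.4308 -0.352   0.054 ] sides [56, 35, 56, 35] yaw01 62.0 yaw12 -28.0
phi 62 shift cm [-0.2  -0.77 12.6 ] turn [ 0.    -0.001  0.001] est q1 -0.69 q6 change 0 deg
phi 242 shift cm [-0.2  -0.77 12.6 ] turn [ 2.000e-03  1.000e-03 -3.141e+00] est q1 -0.69 q6 change 0 deg
```

```bash
python3 -m jog '[[[0,-0.2,-0.7,2,0,0,0],[0,-0.2,-0.7,5,0,0,0],[0,-0.2,-0.7,7.5,0,0,0],[0,-0.2,-0.7,9.5,0,0,0],[0,-0.2,-0.7,11,0,0,0],[0,-0.2,-0.7,12.1,0,0,0],[0,-0.2,-0.7,12.4,0,0,0],[0,-0.2,-0.7,12.4,0,0,0]]]'; python3 - <<'E'
from t import *
show()
im=bot.read_camera("wrist")
cv2.imwrite("pics/w18.png",np.clip(im[:,:,::-1]*1.6,0,255).astype(np.uint8))
E
```

```text
time: 31.1
tool_pos: [0.4316, -0.3537, 0.1936]
tcp_rot: [0.76, 3.048, -0.0]
wrist_force: [0.9, -0.8, 0.6]
width: 1.001
t 31.10 gp [ 0.4316 -0.3538  0.0386] tcp [ 0.4316 -0.3537  0.1936] yaw 62.0 tilt 0.03 q [-0.73  0.27  2.03 -0.    0.84 -1.81] F [ 0.9 -0.8  0.6] w 1.001
```

View pics/w18.png

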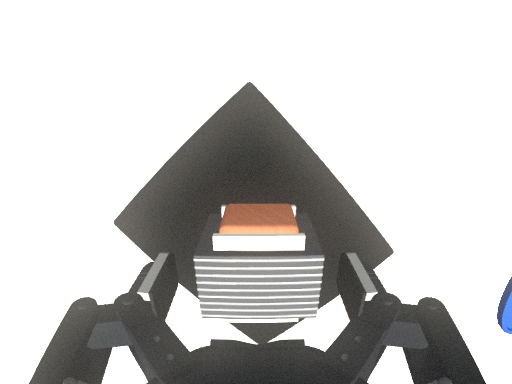

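```bash
python3 -m jog '[[[0,0.1,0.1,0.15,0,0,0],[0.6,0.1,0.1,0.15,0,0,0],[0.6,0.1,0.1,0.15,0,0,0],[0.6,0.1,0.1,0.15,0,0,0],[0.6,0.1,0.1,0.15,0,0,0],[0.6,0.1,0.1,0.15,0,0,0],[0.6,0.1,0.1,0.15,0,0,0]]]' 50;  python3 - <<'E'
from t import *
show()
E
python3 -m jog '[[[0.6,0,0,-0.5,0,0,0],[0.6,0,0,-2,0,0,0],[0.6,0,0,-5,0,0,0],[0.6,0,0,-8,0,0,0],[0.6,0,0,-10,0,0,0],[0.6,0,0,-10,0,0,0]]]' 50; python3 - <<'E'
from t import *
show()
go([.6205,.1495,.14],83.3)
E
```

```text
time: 32.02
tool_pos: [0.4312, -0.3525, 0.1924]
tcp_rot: [0.76, 3.048, -0.001]
wrist_force: [-1.3, -1.1, 5.4]
width: 0.649
t 32.02 gp [ 0.4313 -0.3526  0.0374] tcp [ 0.4312 -0.3525  0.1924] yaw 62.0 tilt 0.06 q [-0.73  0.27  2.03 -0.    0.84 -1.81] F [-1.3 -1.1  5.4] w 0.649
time: 32.78
tool_pos: [0.4316, -0.3526, 0.2942]
tcp_rot: [0.759, 3.045, -0.003]
wrist_force: [-0.3, -0.9, -4.4]
width: 0.646
t 32.77 gp [ 0.4321 -0.353   0.1392] tcp [ 0.4316 -0.3526  0.2942] yaw 62.0 tilt 0.24 q [-0.73  0.14  1.97  0.    1.03 -1.81] F [-0.3 -0.9 -4.4] w 0.646
phi 83.3 shift cm [ 6.89 53.2  -0.16] turn [-0.002  0.004 -0.372] est q1 0.24 q6 change 0 deg
phi 263.3 shift cm [ 6.89 53.2  -0.16] turn [6.00e-03 2.00e-03 2.77e+00] est q1 0.24 q6 change 0 deg
```

```bash
python3 -m jog '[[[0.6,0.3,2.5,-1,0,0,0],[0.6,0.9,7,-2,0,0,0],[0.6,1.6,12.5,-2,0,0,-0.05],[0.6,2.3,18,-2,0,0,-0.1],[0.6,3,23.5,-2,0,0,-0.15],[0.6,3.8,29,-2,0,0,-0.2],[0.6,4.5,34.5,-2,0,0,-0.25],[0.6,5.2,40,-2,0,0,-0.3],[0.6,5.8,45,-2,0,0,-0.35],[0.6,6.4,49,-2,0,0,-0.372],[0.6,6.8,52,-1,0,0,-0.372],[0.6,6.9,53.2,0,0,0,-0.372]]]' 50; python3 -m jog '[[[0.6,0,0,0,0,0,0],[0.6,0,0,0,0,0,0],[0.6,0,0,0,0,0,0]]]'; python3 - <<'E'
from t import *
show()
go([.6205,.1495,.045],83.3)
m=bot.camera_model("wrist")
im=bot.read_camera("wrist")
import pickle; pickle.dump(m,open("m19.pkl","wb"))
cv2.imwrite("pics/w19.png",np.clip(im[:,:,::-1]*1.6,0,255).astype(np.uint8))
E
```

```text
time: 34.28
tool_pos: [0.6195, 0.1515, 0.2898]
tcp_rot: [-0.18, -3.134, 0.001]
wrist_force: [-0.8, 0.3, -4.3]
width: 0.648
time: 34.65
tool_pos: [0.6198, 0.1488, 0.2923]
tcp_rot: [0.185, 3.136, -0.0]
wrist_force: [-0.1, 0.8, -4.8]
width: 0.65
t 34.65 gp [0.6199 0.1487 0.1373] tcp [0.6198 0.1488 0.2923] yaw 83.2 tilt 0.02 q [ 0.2   0.28  1.8  -0.    1.06 -1.26] F [-0.1  0.8 -4.8] w 0.650
phi 83.3 shift cm [-0.06  0.08  9.23] turn [-0.     0.    -0.001] est q1 0.24 q6 change 0 deg
phi 263.3 shift cm [-0.06  0.08  9.23] turn [1.00e-03 0.00e+00 3.14e+00] est q1 0.24 q6 change 0 deg
```

View pics/w19.png

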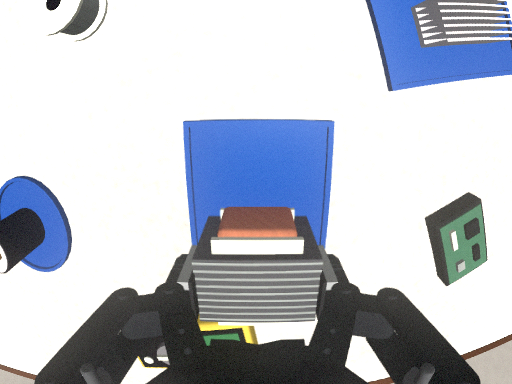

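```bash
python3 - <<'E'
from t import *
import pickle
m=pickle.load(open("m19.pkl","rb"))
f=lambda a,b:unproj("wrist",(a,b),.01,m)[:2]
A,B,C,D=f(184,121.5),f(334,121.5),f(191.5,240),f(327.5,240)
print(A,B,C,D,np.hypot(*(A-B)))
for P,Q in((A,C),(B,D)): d=Q-P; print(np.degrees(np.arctan2(d[1],d[0])))
d=(C+D-A-B); d/=np.hypot(*d); print("centre",(A+B)/2+.065*d, np.degrees(np.arctan2(*(A-B)[::-1])))
E
```

```text
[0.54862634 0.09456834] [0.56360492 0.22163186] [0.65966248 0.08051323] [0.67529129 0.2106311 ] 0.12794332922441767
-7.214215262659205
-5.625310400457676
centre [0.62070818 0.15083356] -96.72314769794353
```

```bash
python3 -m jog '[[[0.6,-0.05,0.1,1.5,0,0,0],[0.6,-0.05,0.1,3.5,0,0,0],[0.6,-0.05,0.1,5.5,0,0,0],[0.6,-0.05,0.1,7.5,0,0,0],[0.6,-0.05,0.1,8.9,0,0,0],[0.6,-0.05,0.1,9.5,0,0,0],[0.6,-0.05,0.1,9.7,0,0,0],[0.6,-0.05,0.1,9.7,0,0,0],[0.6,-0.05,0.1,9.7,0,0,0]]]'; python3 - <<'E'
from t import *
show()
E
```

```text
time: 35.83
tool_pos: [0.621, 0.1509, 0.1959]
tcp_rot: [0.183, 3.135, 0.001]
wrist_force: [0.2, -0.2, -4.7]
width: 0.65
t 35.83 gp [0.6212 0.151  0.0409] tcp [0.621  0.1509 0.1959] yaw 83.3 tilt 0.10 q [ 0.2   0.39  1.85 -0.    0.9  -1.25] F [ 0.2 -0.2 -4.7] w 0.650
```

```bash
python3 -m jog '[[[0.6,0,-0.05,0.1,0,0,0],[0.6,0,-0.05,0.2,0,0,0],[0.6,0,-0.05,0.3,0,0,0],[0.6,0,-0.05,0.35,0,0,0],[0.6,0,-0.05,0.35,0,0,0]]]';  python3 -m jog '[[[0.6,0,0,0.05,0,0,0],[0.6,0,0,0.1,0,0,0],[0.6,0,0,0.1,0,0,0]]]'
```

```text
time: 36.45
tool_pos: [0.6204, 0.1503, 0.1915]
tcp_rot: [-0.183, -3.136, 0.0]
wrist_force: [-1.6, 0.2, -2.9]
width: 0.651
time: 36.83
tool_pos: [0.6204, 0.1503, 0.1914]
tcp_rot: [-0.183, -3.136, 0.0]
wrist_force: [-5.1, -0.6, 4.0]
width: 0.646
```

Contact. Release and back off high.

```bash
python3 -m jog '[[[0.3,0,0,-0.05,0,0,0],[0.15,0,0,-0.05,0,0,0],[0,0,0,-0.05,0,0,0],[0,0,0,-0.05,0,0,0],[0,0,0,-1,0,0,0],[0,0,0,-4,0,0,0],[0,0,0,-8,0,0,0],[0,0,0,-12,0,0,0],[0,0,0,-15,0,0,0],[0,0,0,-15,0,0,0],[0,0,0,-15,0,0,0]]]'; python3 - <<'E'
from t import *
show()
m=bot.camera_model("wrist")
im=bot.read_camera("wrist")
import pickle; pickle.dump(m,open("m20.pkl","wb"))
cv2.imwrite("pics/w20.png",np.clip(im[:,:,::-1]*1.6,0,255).astype(np.uint8))
for n in ("side","top"):
  cv2.imwrite(f"pics/{n}20.png",np.clip(bot.read_camera(n)[:,:,::-1]*1.6,0,255).astype(np.uint8))
E
```

```text
time: 38.2
tool_pos: [0.62, 0.1503, 0.3399]
tcp_rot: [-0.183, -3.136, 0.0]
wrist_force: [0.0, -0.5, -0.4]
width: 0.998
t 38.20 gp [0.6199 0.1502 0.1849] tcp [0.62   0.1503 0.3399] yaw 83.3 tilt 0.04 q [ 0.2   0.24  1.75 -0.    1.15 -1.26] F [ 0.  -0.5 -0.4] w 0.998
```

View pics/w20.png

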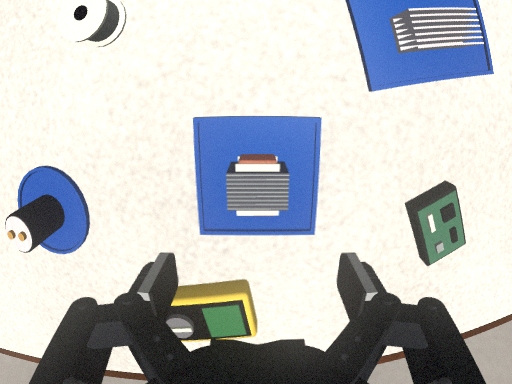

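View pics/side20.png

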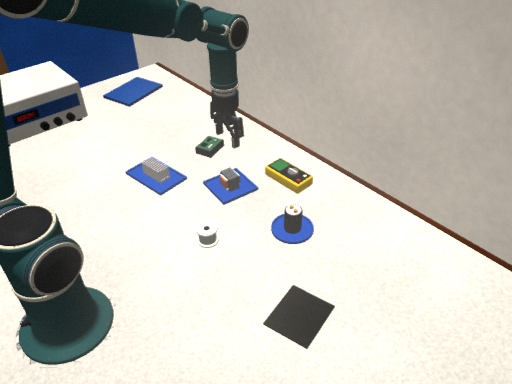

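View pics/top20.png

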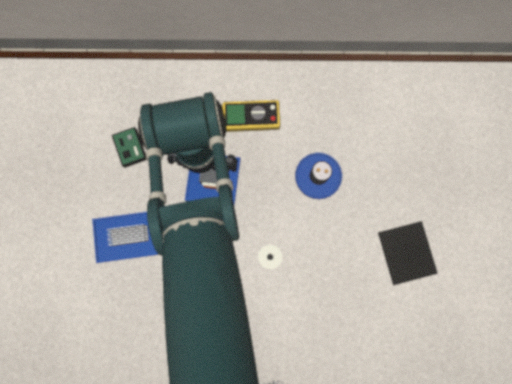

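```bash
python3 - <<'E'
from t import *
import pickle
m=pickle.load(open("m20.pkl","rb"))
wrect("tr",[(226,174),(289,174),(288,210),(227,210)],0,0,1,.053,m)
wrect("sq",[(193,117),(321,117.5),(315,235),(200,234.5)],0,0,1,.01,m)
print("cap top expected px",proj("top",[.63,-.127,.075]))
crop((cv2.imread("pics/top20.png")/1.7).astype(np.uint8),285,140,355,210,8,"pics/t20c.png")
E
```

```text
tr c [0.6207 0.1506 0.053 ] sides [56, 34, 56, 34] yaw01 83.3 yaw12 -6.7
sq c [0.6202 0.1505 0.01  ] sides [129, 130, 130, 130] yaw01 83.0 yaw12 -6.5
cap top expected px [321.69583651 170.81405607]
```

View pics/t20c.png

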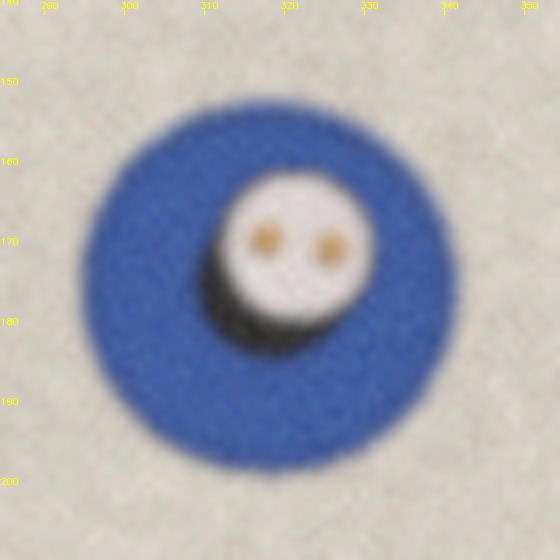

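The capacitor's top is at (321.8, 170.3), against (321.7, 170.8) expected if centred. All three parts check out, so I'm handing in.

```bash
python3 -c "
from workcell import bot
print(bot.finish_job())"
```

```text
the job is handed in; nothing more can be done
None
```

All three parts are upright in the middle of their own trays, and I handed the job in at about 38 s of the 102 s allowed. I parked the transformer on the mat, moved the capacitor to the round tray and the heatsink to the long tray, then moved the transformer to the square tray. I lowered each part until the wrist force showed contact before letting go.

Last checks from the cameras:

| Part | Distance from its tray's middle | Angle to tray |
|---|---|---|
| Capacitor | about 1 mm (top camera) | round, so not applicable |
| Heatsink | about 1.5 mm (wrist camera) | lengthways, within about 1° |
| Transformer | under 1 mm (wrist camera) | square with it, within 0.5° |

- **Surroundings:** the mat is empty again. By eye, the spool, multimeter and box look unmoved in the last pictures. The gripper was open, clear of everything, with near-zero force on the wrist.
- **Disagreements:** early on, the top and wrist cameras put the parts 2–4 mm apart, most on the heatsink. I used the wrist readings where they gave the right part sizes. An automatic fit of the round tray's edge came out too small and about 5 mm off, so I dropped it and used points read by hand, which agreed with the top view to within about 1 mm.

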